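# Wind the syringe carriage down to its depth stop

## Robot

A 7-joint arm with a two-finger parallel gripper is mounted at the origin on the work surface. World frame = base frame: x ahead of the robot, y to its left, z up, the work surface at z = 0. Lengths are in m, angles in rad, forces in N, time in s.
With the tool pointing down it reaches from about 0.35 to 0.9 m from the base axis. Payload 8.1 kg.
Tool frame: the origin (TCP) lies on the centre line of the jaws, within the pads' length; the fingertips stand 19 mm ahead of it and the grasp point (between the pads) is the TCP; z points along the fingers, y is the direction in which the jaws open and shut (so a half turn about z gives the same grasp; the last joint's range is limited). The gripper opens to 92 mm and grips with 3 to 60 N. Pads are 19 mm wide; open, the fingers measure 130 mm over their backs; the gripper's body (75 mm by 190 mm) begins 47 mm behind the grasp point.
Start: joints at [1.023, 0.434, 0.025, 1.573, -0.012, 1.134, -0.075], TCP at [0.269, -0.564, 0.246] pointing down, gripper open.
Joint ranges: [-2.62, 2.62], [-0.44, 2.09], [-1.27, 1.32], [0.08, 2.57], [-1.32, 4.46], [0.12, 2], [-2.74, 2.74]. Speed limits (rad/s): [2.22, 2.22, 3.01, 3.01, 3.14, 3.14, 3.14].

## Interface

Orientations are given as a rotation vector (axis times angle).
In Python, from cell import monitor, imaging, workorder, outline_of gives the robot as it stands.
- The arm moves only by the tool move_arm, never from a script. Its argument "series" is a list of rows, each a list of 6 numbers: the shift along the world's x, y, z in cm, then the turn, a rotation vector about the world's x, y, z in degrees. A call has 1 to 8 rows; each row shifts and turns the commanded pose from where the row before left it; what a row does not reach is not made up. A row lasts 1/10 s, in which the tool goes at most 50 mm and 8.59 degrees, less where a joint would pass 70% of its speed; a pose out of reach is approached as far as the arm can. A call with a gripper value outside its range is refused whole. "grip" is the opening, from 0 (shut) to 1 (fully open), set as the call begins (left out, the last holds). The fingers move at their own pace and stop on an object; "force" is the grip in N (left out, the last holds). Time passes only in rows, so rows that do not move let the fingers close. It gives the time, the measured TCP pose, the force and the opening at its end, in the units of the state.
- monitor.observe(): the state, without advancing time (a new reading comes with each control period).
- imaging.get_image(name): name is "scene" or "top" or "wrist"; returns a dict with "color" (400x640x3 uint8, red, green, blue), "fx", "fy", "cx", "cy" (pixels), "rvec" (rotation vector, rad) and "tvec" (3), from world to camera coordinates, as OpenCV has them; the wrist camera has in their place "mount" (4x4, takes a point from camera to tool coordinates, whose origin is the TCP and whose axes are the flange's). Camera axes: x right, y down, z forward; pixel columns grow to the right and rows downward; lengths in m; the calibration is good to about 2 mm. A picture is of the moment at which its call begins: read the wrist's pose just before it. There is no depth.
- workorder.sign_off(): hands the job in, once; it reports no verdict.
Trained networks look in the newest picture that a camera, given by its name, has taken for a name from the list of things; names that differ only in an ending like _2 or _b are one class to them, and where a whole thing is asked for, a point or a joint stands for the part that bears it (a point fixed in the world has none). Each returns a list of dicts, best first, with "p" (0 to 1); they miss things now and then, are a little off and sometimes report something else, mostly with a low value. They report only what shows in the picture. A call takes as long as a camera call. They do not tell look-alikes from the thing itself.
- outline_of(camera, thing): "mask" (400x640 bool, what is visible of it) and "rect" ([left, top, width, height] in pixels, round what is visible of it).
The state is a dict: "clock": time; "joints": joint angles; "dq": joint speeds; "joint_efforts": joint torques, N m; "position": TCP position; "ee_rot": TCP orientation; "force": force on the tool from outside, world axes, zero at the start; "ft_torque": the same for the moment, N m; "width": opening from 0.0 (shut) to 1.0 (fully open).
Only numpy, scipy, OpenCV 4.12 (cv2) and the standard library are available. Lean on these libraries where they do the work, as an engineer would, in place of code of your own. Each camera call takes 0.05 s, during which the arm holds its last target. There are 200 camera calls.

## Task

Fit the loose hand crank squarely and fully home on the square shaft end on top of the micromanipulator, then wind it anticlockwise through its turns until the syringe carriage comes down to rest on the clamped stop collar. Keep the crank fully on the square all the while you wind, feel for the stop and do not force it, and leave the crank seated on the shaft and everything else on the bench where it is.

Things in the scene. Friction and masses are not known exactly. Their poses are not given: they have to be found in the camera images.
- station: Micromanipulator, fixed to the bench: black octagonal base 22 mm thick, 208 mm across, two upright 12 mm posts 90 mm apart (y axis), a black bridge plate 40 x 130 mm across their tops, its upper face 168 mm above the bench. Origin: middle of the base's underside, on the screw axis; z up. The syringe arm points along +x, 73 mm out; the syringe's top is 160 mm above the bench.
- screw: Lead screw. Above the bridge: a round shoulder 24 mm across, on it a steel square 12 x 12 mm, 17 mm tall, its top 4 mm tapered to 8 x 8. Origin: on the axis in the shoulder's top face, 174 mm above the bench; z up, x and y square to the flats. Turns either way with 0.1 N m drag (2 N at the crank's grip), stays where left; anticlockwise from above lowers the carriage 4 mm a turn.
- carriage: Black block 44 x 122 x 26 mm that rides on the two posts under the bridge, driven by the screw, with the syringe on its front arm. Origin: centre of its underside on the screw axis, 105 to 109 mm above the bench at the start; z up.
- collar: Steel stop collar, 28 mm diameter, 12 mm high, clamped round the post at +y of the station, below the carriage: a rigid stop. Origin: centre of its top face, 97 mm above the bench; z up. The carriage rests on it when the carriage's underside is level with this face, 2.1 to 3.1 turns from the start.
- crank: Loose steel hand crank, 150 to 250 g, standing on its head. Head: block 28 (x) x 26 (y) x 30 mm high; square socket 13.2 mm wide, 18 mm deep, in its underside. Flat arm 14 mm wide along +x, its faces 20 and 29 mm up. Origin: centre of the socket's mouth; x and y along its sides; z up. Seated, it lies on screw's origin; any of four ways round fits. No reading while the fingers hold it.
- crank_grip: The crank's black revolving grip: upright cylinder 20 mm diameter, 36 mm high, turning freely on its pin on the arm, 50 mm from the socket's axis along the crank's +x. Origin: centre of its underside, 31 mm above the head's underside; z up.
- bottle: White plastic jar, 72 mm diameter, 135 mm high, standing. Origin: centre of underside.
- cap: Orange plastic screw cap lying open side up, 56 mm diameter, 18 mm high. Origin: centre of underside.
- tweezers: Steel tweezers, 120 mm long (x), 15 mm wide, 9 mm high, lying on the bench. Origin: centre of underside.
- fitting: Small turned steel fitting with a 36 mm flange, 22 mm high. Origin: centre of underside.
- dish: Clear plastic dish, 90 mm diameter, 16 mm high. Origin: centre of underside.
- syringe: Spare glass syringe, 130 mm long (x), 26 mm wide at the flange, lying on the bench. Origin: middle of the barrel's underside.
- screwdriver: Small screwdriver with black handle, 170 mm long (x), 26 mm thick, lying on the bench. Origin: middle of the underside.
Not all that is in view belongs to the job. What is shaped like the crank but purple is not meant.

How it is judged:
By the outcome, as a careful person would: the job done as asked, in the order asked, and still so for the second after the job is handed in, with the robot touching nothing.
It also fails if it takes over 72 s, if anything falls off the work surface, if the arm or the gripper's body presses on something with over 40 N, if the wrist force passes 120 N, or if a joint passes its speed limit or range.

## Working session

There is one attempt and no reset: what is moved stays moved. The work goes in short steps, Python scripts to look and compute and a tool call to move; the robot and the scene stay as the last step left them, time stands still between calls to the robot, and variables do not carry over. Pictures are saved under pics/ and viewed, about 8 in all and at most 12, crops included, and the job is handed in when it is done.

Besides the shell and the picture viewer there is one more tool, called after "Request:" by a JSON object that holds its "fn" and its "kwargs", one argument or row to a line. move_arm: Moves the arm, as the interface text tells. Its arguments: {"type":"object","properties":{"series":{"type":"array"},"grip":{"type":"number"},"force":{"type":"number"}},"required":["series"]}

```bash
mkdir -p pics; ls
python3 - <<'E'
from cell import monitor, imaging, workorder, outline_of
import cv2,numpy as np
s=monitor.observe(); print(s)
for c in ["scene","top"]:
    im=imaging.get_image(c); cv2.imwrite(f"pics/{c}0.png",im["color"][:,:,::-1])
    print(c,im["fx"],im["fy"],im["cx"],im["cy"],im["rvec"],im["tvec"])
    for t in ["station","screw","carriage","collar","crank","crank_grip"]:
        for d in outline_of(c,t): print(c,t,round(d["p"],2),d["rect"])
E
```

```text
pics
{'clock': 0.0, 'joints': array([ 1.02337337,  0.4352107 ,  0.02497456,  1.57409821, -0.01156882,
        1.13398866, -0.0750779 ]), 'dq': array([-1.07874144e-03, -2.92954352e-04,  2.06505359e-03,  1.62498686e-06,
       -1.51101714e-05,  4.31887100e-04, -6.16119301e-04]), 'joint_efforts': array([-5.26819258e-04, -6.67839718e+01,  9.85357203e-01, -3.14469016e+01,
       -6.04146277e-02,  4.29401058e-02,  1.48829627e-04]), 'position': array([ 0.26867112, -0.56377491,  0.24495218]), 'ee_rot': array([-3.06278324e+00, -6.92599320e-01,  7.98083861e-04]), 'force': array([-0.17748973,  0.47014168, -0.43493426]), 'ft_torque': array([ 0.02602141, -0.02338441, -0.03697879]), 'width': 1.0022159467256178}
scene 463.23014588942345 463.23014588942345 325.4774744826981 198.50841523232737 [ 0.81581251  2.64036373 -1.01147213] [ 0.41535251 -0.19171065  1.37643912]
scene station 0.68 [306.8, 198.4, 93.3, 109.5]
scene station 0.27 [402.6, 300.3, 65.1, 52.7]
scene screw 0.7 [347.8, 212.6, 10.1, 54.0]
scene carriage 0.81 [321.9, 214.5, 52.7, 51.8]
scene carriage 0.46 [173.8, 181.4, 33.1, 28.9]
scene 
[... 203 characters left out ...]
.8, 21.4]
scene crank 0.53 [270.7, 139.1, 31.4, 23.7]
scene crank_grip 0.52 [254.9, 174.8, 10.1, 17.7]
scene crank_grip 0.41 [233.6, 142.9, 10.6, 13.5]
scene crank_grip 0.39 [271.4, 141.9, 8.0, 8.7]
top 421.12415218804233 421.12415218804233 317.1100819952994 195.28606713977248 [ 2.10383108 -2.14511764  0.19512135] [0.11472122 0.5824215  1.07745324]
top station 0.61 [247.5, 172.0, 74.1, 69.2]
top carriage 0.81 [279.2, 174.9, 14.1, 37.8]
top collar 0.7 [304.0, 106.4, 27.1, 39.1]
top crank 0.78 [396.2, 180.2, 18.9, 29.7]
top crank 0.58 [421.8, 213.9, 22.8, 28.7]
top crank 0.52 [434.8, 168.0, 27.3, 23.2]
top crank_grip 0.63 [392.4, 176.3, 16.0, 10.1]
top crank_grip 0.42 [448.7, 183.8, 13.6, 3.7]
```

Run:
```python
import cv2,numpy as np
a=cv2.imread("pics/scene0.png");b=cv2.imread("pics/top0.png")
A=cv2.resize(a[120:320,160:480],None,fx=2.5,fy=2.5,interpolation=2)[:, :800]
cv2.imwrite("pics/sc.png",A)
B=cv2.resize(b[90:260,230:486],None,fx=3.1,fy=3.1,interpolation=2); cv2.imwrite("pics/tc.png",B)
```

```text
(no output)
```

View pics/sc.png

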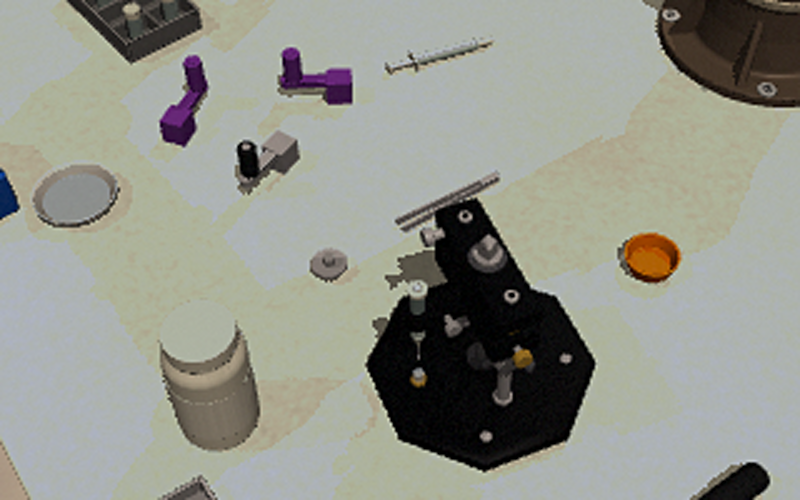

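View pics/tc.png

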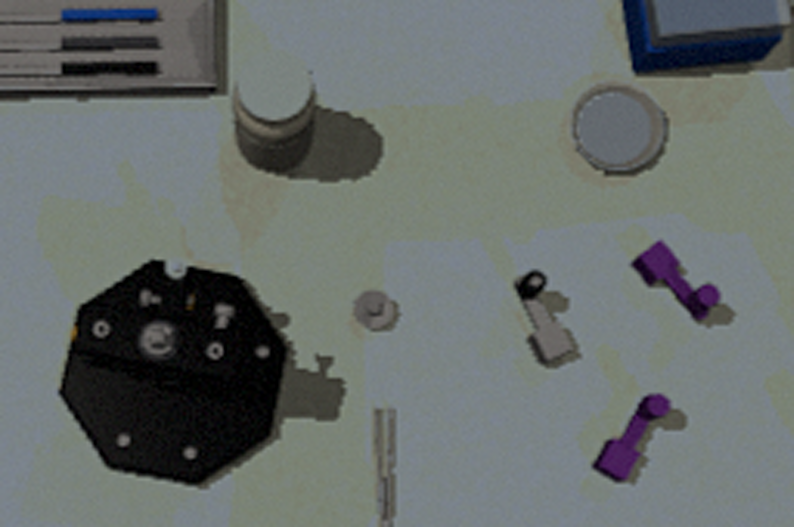

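The crank that is meant is the steel one with the black grip: scene (264,182), top (405,194). The purple ones at top (447,180) and (433,228) are look-alikes. Station screw is at top (282,199). Next I get coarse positions and the wrist camera geometry.

```bash
cat > h.py <<'E'
import numpy as np,cv2
from scipy.spatial.transform import Rotation as R
from cell import monitor, imaging, workorder, outline_of
def cam(name):
    s=monitor.observe(); im=imaging.get_image(name)
    K=np.array([[im["fx"],0,im["cx"]],[0,im["fy"],im["cy"]],[0,0,1.]])
    if name=="wrist":
        T=np.eye(4);T[:3,:3]=R.from_rotvec(s["ee_rot"]).as_matrix();T[:3,3]=s["position"]
        C=T@np.array(im["mount"])
    else:
        E=np.eye(4);E[:3,:3]=R.from_rotvec(im["rvec"]).as_matrix();E[:3,3]=im["tvec"];C=np.linalg.inv(E)
    return im["color"],K,C
def at_z(K,C,uv,z):
    d=C[:3,:3]@np.linalg.solve(K,[uv[0],uv[1],1]); return C[:3,3]+d*(z-C[2,3])/d[2]
def proj(K,C,p):
    q=K@(C[:3,:3].T@(np.array(p)-C[:3,3])); return q[:2]/q[2]
E
python3 - <<'E'
from h import *
np.set_printoptions(precision=4,suppress=True)
_,K,C=cam("top")
for n,uv,z in [("head",(408.1,200.3),.03),("grip",(401.9,181.3),.067),("screw",(281.6,199),.19),("postA",(262.6,196.1),.168),("postB",(299,202.9),.168),("needle side",(286.7,176.7),.16)]: print(n,at_z(K,C,uv,z))
_,K,C=cam("scene")
s=lambda x,y:(x/2.5+160,y/2.5+120)
for n,uv,z in [("head",s(283,145),.03),("grip",s(247,146),.067),("screw",s(487,243),.191),("syr",s(417,287),.16)]: print(n,at_z(K,C,uv,z))
i=imaging.get_image("wrist");print(i["mount"],i["fx"],i["cx"],i["cy"])
print(R.from_rotvec(monitor.observe()["ee_rot"]).as_matrix())
E
```

```text
head [ 0.5701 -0.1453  0.03  ]
grip [ 0.6156 -0.1237  0.067 ]
screw [0.552  0.1873 0.19  ]
postA [0.5639 0.2349 0.168 ]
postB [0.5455 0.1474 0.168 ]
needle side [0.6126 0.1771 0.16  ]
head [ 0.5731 -0.1398  0.03  ]
grip [ 0.6188 -0.1259  0.067 ]
screw [0.5591 0.1931 0.191 ]
syr [0.6167 0.1781 0.16  ]
[[ 0.0008 -0.9666 -0.2562  0.0696]
 [ 1.      0.0007  0.0003  0.0011]
 [-0.0001 -0.2562  0.9666 -0.1389]
 [ 0.      0.      0.      1.    ]] 352.37867973895777 321.0066690086714 203.93752159338814
[[ 0.9027  0.4302  0.    ]
 [ 0.4302 -0.9027 -0.0001]
 [-0.      0.0001 -1.    ]]
```

Request:
{"fn": "move_arm", "kwargs": {
  "series": [
    [2.5,3.5,0,0,0,0],
    [2.5,3.5,0,0,0,0],
    [2.5,3.5,0,0,0,0],
    [2.5,3.5,0,0,0,0],
    [2.5,3.5,0,0,0,0],
    [2.5,3.5,0,0,0,0],
    [2.5,3.5,0,0,0,0],
    [2.5,3.5,0,0,0,0]
  ],
  "grip": 1
}}

```text
clock: 1.65
position: [0.4697, -0.2827, 0.246]
ee_rot: [3.064, 0.692, 0.001]
force: [0.5, -0.7, -0.1]
width: 0.999
```

Request:
{"fn": "move_arm", "kwargs": {
  "series": [
    [2.5,3.5,-1.5,0,0,0],
    [2.5,3.5,-1.5,0,0,0],
    [2.5,3.5,-2,0,0,0],
    [2.5,3.5,-2,0,0,0],
    [0,0,0,0,0,0],
    [0,0,0,0,0,0]
  ]
}}

```text
clock: 2.25
position: [0.569, -0.143, 0.1751]
ee_rot: [-3.063, -0.697, 0.002]
force: [-0.3, 0.4, 0.5]
width: 1.001
```

Run:
```python
from h import *
c,K,C=cam("wrist")
np.savez("w1.npz",K=K,C=C); cv2.imwrite("pics/w1.png",c[:,:,::-1])
for t in ["crank","crank_grip"]:
    for d in outline_of("wrist",t): print(t,round(d["p"],2),d["rect"])
```

```text
crank 0.86 [450.6, 143.3, 66.2, 103.3]
crank 0.81 [309.1, 110.9, 37.7, 96.8]
crank 0.76 [308.8, 306.3, 85.5, 22.4]
crank_grip 0.73 [369.3, 304.9, 25.9, 19.5]
crank_grip 0.67 [317.7, 118.2, 29.3, 31.0]
crank_grip 0.55 [467.2, 212.4, 46.1, 39.4]
```

View pics/w1.png

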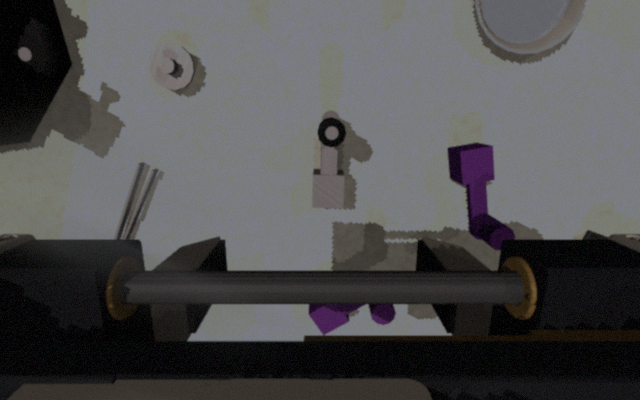

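```bash
cat > fit.py <<'E'
from h import *
from scipy.optimize import minimize
def box(x0,x1,y0,y1,z0,z1): return np.array([(x,y,z) for x in(x0,x1) for y in(y0,y1) for z in(z0,z1)])
t=np.linspace(0,2*np.pi,24)
cyl=np.array([(.05+.01*np.cos(a),.01*np.sin(a),z) for a in t for z in(.031,.067)])
parts=[box(-.014,.014,-.013,.013,0,.03),box(0,.057,-.007,.007,.02,.029),cyl]
def sil(K,C,p,z0,S=4):
    m=np.zeros((400*S,640*S),np.uint8); c,s=np.cos(p[2]),np.sin(p[2])
    for P in parts:
        W=P@np.array([[c,-s,0],[s,c,0],[0,0,1]]).T+[p[0],p[1],z0]
        uv=np.array([proj(K,C,w) for w in W])
        cv2.fillConvexPoly(m,cv2.convexHull(np.round((uv+.5)*S*16).astype(np.int32)),1,shift=4)
    return cv2.resize(m.astype(np.float32),(640,400),interpolation=cv2.INTER_AREA)
def fit(K,C,mask,p0,z0=0.):
    f=lambda q:np.abs(sil(K,C,(q[0]/100,q[1]/100,q[2]/5),z0)-mask).sum()
    q0=np.array([p0[0]*100,p0[1]*100,p0[2]*5])
    r=minimize(f,q0,method="Nelder-Mead",options=dict(initial_simplex=np.vstack([q0,q0+np.diag([.4,.4,.4])]),xatol=.002,fatol=.1))
    return np.array([r.x[0]/100,r.x[1]/100,r.x[2]/5]),r.fun,mask.sum()
E
python3 - <<'E'
from fit import *
c,K,C=cam("wrist")
d=outline_of("wrist","crank")
d=[x for x in d if 325<x["rect"][0]+x["rect"][2]/2<340][0]
p,e,n=fit(K,C,d["mask"].astype(np.float32),(.571,-.143,np.radians(21)))
print(p,np.degrees(p[2]),e,n)
for uv,z in [((332,132),.067),((331,190),.03)]: print(at_z(K,C,uv,z))
v=c.copy()
m=(sil(K,C,p,0)>.5).astype(np.uint8)
cs,_=cv2.findContours(m,0,1);cv2.drawContours(v,cs,-1,(255,0,0),1)
both=np.hstack([x[90:225,270:390] for x in (c,v)])
cv2.imwrite("pics/w1c.png",cv2.resize(both,None,fx=3.3,fy=3.3,interpolation=0)[:,:,::-1])
E
```

```text
Traceback (most recent call last):
IndexError: list index out of range
```

```bash
cat > m.py <<'E'
from fit import *
c,K,C=cam("wrist")
d=outline_of("wrist","crank"); print([(x["p"],x["rect"]) for x in d])
d=[x for x in d if 315<x["rect"][0]+x["rect"][2]/2<345 and x["rect"][1]<220]
if d:
    p,e,n=fit(K,C,d[0]["mask"].astype(np.float32),(.571,-.143,np.radians(21)))
else:
    p=(.571,-.143,.37);e=n=0
print(p,np.degrees(p[2]),e,n)
for uv,z in [((332,132),.067),((331,190),.03)]: print(at_z(K,C,uv,z))
v=c.copy()
m=(sil(K,C,p,0)>.5).astype(np.uint8)
cs,_=cv2.findContours(m,0,1);cv2.drawContours(v,cs,-1,(255,0,0),1)
both=np.hstack([x[90:225,270:390] for x in (c,v)])
cv2.imwrite("pics/w1c.png",cv2.resize(both,None,fx=3.3,fy=3.3,interpolation=0)[:,:,::-1])
E
python3 m.py
```

```text
[(0.8, [309.6, 304.4, 80.2, 27.9]), (0.78, [307.1, 108.2, 36.7, 94.8]), (0.68, [445.8, 140.7, 70.1, 100.9])]
[ 0.57683178 -0.14730248  0.42604826] 24.41076704430493 192.4375 2405.0
[ 0.62239672 -0.13024441  0.067     ]
[ 0.578161   -0.15204177  0.03      ]
```

View pics/w1c.png

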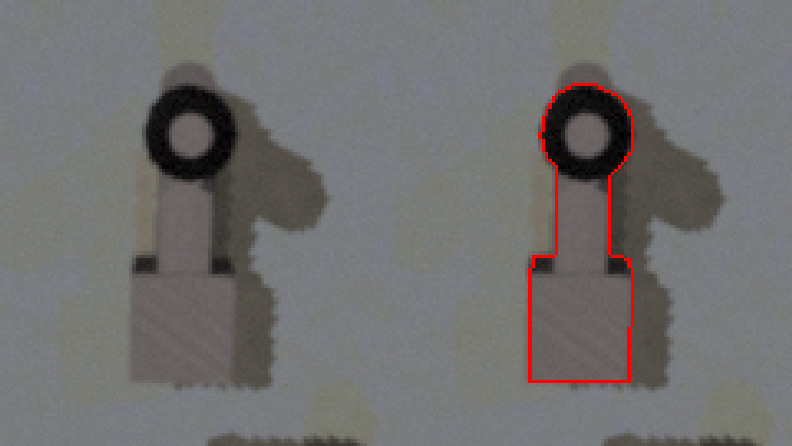

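Run:
```python
from h import *
w=np.load("w1.npz");K,C=w["K"],w["C"]
a=at_z(K,C,(325.8,189),.03);b=at_z(K,C,(327.7,130.3),.067);d=b-a
print(a,b,np.hypot(d[0],d[1]),np.degrees(np.arctan2(d[1],d[0])))
```

```text
[ 0.57745235 -0.14460274  0.03      ] [ 0.62230756 -0.12378364  0.067     ] 0.04945123859403678 24.8978960493855
```

Request:
{"fn": "move_arm", "kwargs": {
  "series": [
    [-0.1,3.3,2,0,0,0],
    [-0.1,3.3,2,0,0,0],
    [-0.1,3.3,2,0,0,0],
    [-0.1,3.3,2,0,0,0],
    [-0.1,3.3,2,0,0,0],
    [-0.1,3.3,2,0,0,0],
    [-0.1,3.3,2,0,0,0],
    [-0.1,3.3,2,0,0,0]
  ]
}}

```text
clock: 3.4
position: [0.5606, 0.1205, 0.337]
ee_rot: [3.064, 0.691, 0.001]
force: [0.3, 0.3, 0.8]
width: 1.0
```

Request:
{"fn": "move_arm", "kwargs": {
  "series": [
    [-0.2,3.3,0,0,0,0],
    [-0.2,3.3,0,0,0,0],
    [0,0,0,0,0,0],
    [0,0,0,0,0,0],
    [0,0,0,0,0,0]
  ]
}}

```text
clock: 3.9
position: [0.5572, 0.1842, 0.3358]
ee_rot: [3.064, 0.69, -0.0]
force: [-0.5, -0.9, -0.5]
width: 0.999
```

Run:
```python
from h import *
c,K,C=cam("wrist");print(monitor.observe()["position"],monitor.observe()["ee_rot"])
np.savez("w2.npz",K=K,C=C)
u=proj(K,C,(.556,.19,.191)).round().astype(int);print(u)
cv2.imwrite("pics/w2f.png",c[:,:,::-1])
for d in outline_of("wrist","screw"): print(d["p"],d["rect"])
x0,y0=max(u[0]-60,0),max(u[1]-45,0)
print(x0,y0);cv2.imwrite("pics/w2.png",cv2.resize(c[y0:y0+90,x0:x0+120],None,fx=6,fy=6,interpolation=0)[:,:,::-1])
```

```text
[0.5572829  0.18403882 0.33580257] [3.06421909e+00 6.89004313e-01 1.10203608e-04]
[312 196]
0.9 [301.1, 174.6, 28.8, 28.9]
0.45 [434.3, 0.0, 121.7, 66.5]
252 151
```

View pics/w2.png

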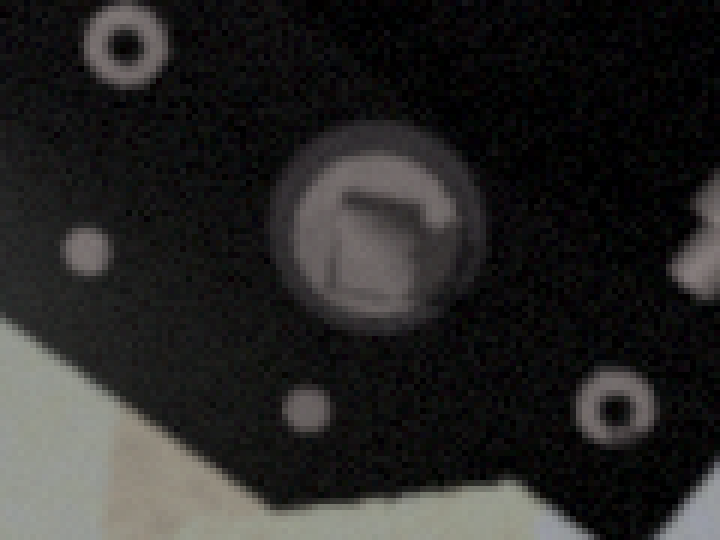

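Run:
```python
from h import *
w=np.load("w2.npz");K,C=w["K"],w["C"]
c=cv2.imread("pics/w2f.png")
s=lambda x,y:(x/6+252-.42,y/6+151-.42)
print("shoulder",at_z(K,C,s(375,232),.174))
a=at_z(K,C,s(126,46),.168);b=at_z(K,C,s(617,407),.168);print(a,b,(a+b)/2,np.linalg.norm(a-b),np.degrees(np.arctan2(*(a-b)[1::-1])))
g=cv2.cvtColor(c,6)[170:210,294:334].astype(float)
g=np.clip((g-30)/(np.percentile(g,99.5)-30),0,1)*255
cv2.imwrite("pics/w2c.png",cv2.resize(g.astype(np.uint8),None,fx=15,fy=15,interpolation=cv2.INTER_CUBIC))
```

```text
shoulder [0.55805002 0.18980096 0.174     ]
[0.56630479 0.2336807  0.168     ] [0.54795287 0.14463235 0.168     ] [0.55712883 0.18915653 0.168     ] 0.0909197573969163 78.35498570019979
```

View pics/w2c.png

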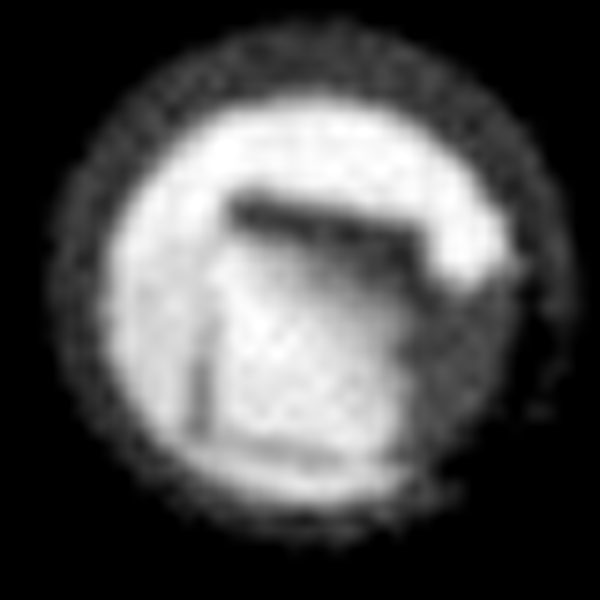

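Request:
{"fn": "move_arm", "kwargs": {
  "series": [
    [0.2,-3.3,0,0,0,0],
    [0.2,-3.3,0,0,0,0],
    [0.2,-3.3,0,0,0,0],
    [0.2,-3.3,-2,0,0,0],
    [0.2,-3.3,-3,0,0,0],
    [0.2,-3.3,-3,0,0,0],
    [0.2,-3.3,-3,0,0,0],
    [0.2,-3.3,-3,0,0,0]
  ],
  "grip": 0.6
}}

```text
clock: 4.8
position: [0.5726, -0.0808, 0.1949]
ee_rot: [3.064, 0.69, 0.001]
force: [1.4, -0.3, -0.9]
width: 0.603
```

Request:
{"fn": "move_arm", "kwargs": {
  "series": [
    [0.2,-3.3,-2,0,0,0],
    [0.2,-3.3,-2,0,0,0],
    [0,0,-2,0,0,0],
    [0,0,-2,0,0,0],
    [0,0,0,0,0,0],
    [0,0,0,0,0,0]
  ]
}}

```text
clock: 5.4
position: [0.5767, -0.1448, 0.116]
ee_rot: [-3.064, -0.692, 0.001]
force: [0.9, -0.4, 0.6]
width: 0.603
```

Run:
```python
from h import *
w=np.load("w2.npz");K,C=w["K"],w["C"]
f=lambda x,y:(x/15+294-.47,y/15+170-.47)
for (p,q) in [((235,205),(420,235)),((200,435),(400,465)),((235,205),(200,435))]:
    a=at_z(K,C,f(*p),.188);b=at_z(K,C,f(*q),.188);d=b-a;print(a,b,np.linalg.norm(d),np.degrees(np.arctan2(d[1],d[0]))%90)
```

```text
[0.56387033 0.19672128 0.188     ] [0.56672747 0.18676328 0.188     ] 0.010359780190542033 16.009164498201116
[0.55115813 0.19297103 0.188     ] [0.55438866 0.18213436 0.188     ] 0.011307947118081165 16.59988950672711
[0.56387033 0.19672128 0.188     ] [0.55115813 0.19297103 0.188     ] 0.013253846944893365 16.43669787852886
```

Request:
{"fn": "move_arm", "kwargs": {
  "series": [
    [0.05,-0.1,-2,0,0,0],
    [0,0,-2,0,0,0],
    [0,0,-2,0,0,0],
    [0,0,-2,0,0,0],
    [0,0,-1.2,0,0,0],
    [0,0,0,0,0,0],
    [0,0,0,0,0,0]
  ]
}}

```text
clock: 6.1
position: [0.5781, -0.1453, 0.0247]
ee_rot: [3.064, 0.693, 0.002]
force: [0.3, 0.0, -0.0]
width: 0.601
```

Request:
{"fn": "move_arm", "kwargs": {
  "series": [
    [0,0,0,0,0,0],
    [0,0,0,0,0,0],
    [0,0,0,0,0,0],
    [0,0,0,0,0,0],
    [0,0,0,0,0,0],
    [0,0,0,0,0,0]
  ],
  "grip": 0,
  "force": 30
}}

```text
clock: 6.7
position: [0.5776, -0.1452, 0.024]
ee_rot: [3.064, 0.693, 0.0]
force: [-1.0, 0.9, 5.0]
width: 0.28
```

Request:
{"fn": "move_arm", "kwargs": {
  "series": [
    [0,0,1,0,0,0],
    [0,0,2,0,0,0],
    [0,0,3,0,0,0],
    [0,0,3.5,0,0,0],
    [0,0,3.5,0,0,0],
    [0,0,3.5,0,0,0],
    [0,0,3.5,0,0,0],
    [0,0,3,0,0,0]
  ]
}}

```text
clock: 7.5
position: [0.5771, -0.1451, 0.2561]
ee_rot: [3.064, 0.693, 0.001]
force: [-0.0, -1.1, -2.1]
width: 0.28
```

Request:
{"fn": "move_arm", "kwargs": {
  "series": [
    [-0.2,2,1,0,0,-1],
    [-0.2,3.5,0,0,0,-1],
    [-0.2,4,0,0,0,-1],
    [-0.2,4,0,0,0,-1.1],
    [-0.2,4,0,0,0,-1],
    [-0.2,4,0,0,0,-1],
    [-0.2,4,0,0,0,-1],
    [-0.2,3.5,0,0,0,-1]
  ]
}}

```text
clock: 8.3
position: [0.5605, 0.147, 0.2641]
ee_rot: [-3.105, -0.475, 0.0]
force: [1.2, 0.0, -1.7]
width: 0.28
```

Request:
{"fn": "move_arm", "kwargs": {
  "series": [
    [-0.2,2.5,0,0,0,-1],
    [-0.2,2,0,0,0,0],
    [0,0,0,0,0,0],
    [0,0,0,0,0,0],
    [0,0,0,0,0,0]
  ]
}}

```text
clock: 8.8
position: [0.5575, 0.1883, 0.2638]
ee_rot: [3.109, 0.445, -0.0]
force: [-0.6, -1.5, -1.2]
width: 0.281
```

Run:
```python
from h import *
c,K,C=cam("wrist");s=monitor.observe();print(s["clock"],s["position"],s["ee_rot"],s["force"],s["ft_torque"],s["width"],2*np.degrees(np.arctan2(s["ee_rot"][1],s["ee_rot"][0])))
np.savez("w3.npz",K=K,C=C)
cv2.imwrite("pics/w3.png",cv2.resize(c[90:330,200:440],None,fx=2.5,fy=2.5,interpolation=2)[:,:,::-1])
```

```text
8.85 [0.55762471 0.18828203 0.26379419] [ 3.10917069e+00  4.44559613e-01 -2.32991397e-04] [-0.52978666 -0.67731049 -2.18267874] [-0.04483627  0.00942615  0.01505295] 0.28261512276644163 16.274376486327004
```

View pics/w3.png

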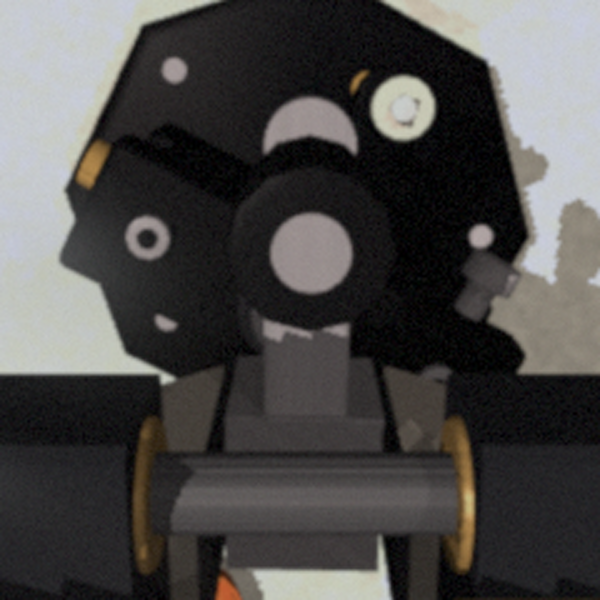

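The crank hangs straight in the jaws: grip top at crop (311,253), the head level between the pads. Next I check how far it sits off the TCP.

Run:
```python
from h import *
w=np.load("w3.npz");K,C=w["K"],w["C"]
a=at_z(K,C,(311.5/2.5+199.7,253/2.5+89.7),.2638+.043)
t=np.radians(16.3);d=a[:2]-[.5576,.1883]
print(d@[np.cos(t),np.sin(t)],d@[np.sin(t),-np.cos(t)])
b=at_z(K,C,(147/2.5+199.7,239/2.5+89.7),.168);print("post",b)
```

```text
0.04809751119828069 0.001847372016822009
post [0.56573045 0.23380576 0.168     ]
```

Request:
{"fn": "move_arm", "kwargs": {
  "series": [
    [0.1,0.25,-1,0,0,0],
    [0,0,-1.2,0,0,0],
    [0,0,-1.2,0,0,0],
    [0,0,-1.1,0,0,0],
    [0,0,-0.3,0,0,0],
    [0,0,-0.2,0,0,0],
    [0,0,0,0,0,0]
  ]
}}

```text
clock: 9.55
position: [0.5584, 0.1924, 0.2137]
ee_rot: [3.11, 0.448, -0.0]
force: [-0.1, -0.8, -1.3]
width: 0.28
```

```bash
cat > st.py <<'E'
from h import *
np.set_printoptions(precision=4,suppress=True)
s=monitor.observe();print(s["clock"],s["position"],s["force"],s["ft_torque"],s["width"],2*np.degrees(np.arctan2(s["ee_rot"][1],s["ee_rot"][0])),s["ee_rot"])
E
python3 st.py
```

```text
9.55 [0.5584 0.1924 0.2137] [-0.149  -0.7563 -1.2838] [0.0241 0.0611 0.0583] 0.28033505140119314 16.386457081618673 [ 3.1095  0.4477 -0.0001]
```

Request:
{"fn": "move_arm", "kwargs": {
  "series": [
    [0,-0.1,-0.1,0,0,0],
    [0,0,-0.1,0,0,0],
    [0,0,-0.1,0,0,0],
    [0,0,0,0,0,0]
  ]
}}

```text
clock: 9.95
position: [0.5584, 0.1913, 0.2108]
ee_rot: [3.11, 0.447, 0.0]
force: [0.3, -0.7, -1.9]
width: 0.281
```

Request:
{"fn": "move_arm", "kwargs": {
  "series": [
    [0,0,-0.1,0,0,0],
    [0,0,-0.1,0,0,0],
    [0,0,0,0,0,0]
  ]
}}

```text
clock: 10.25
position: [0.5583, 0.1912, 0.2086]
ee_rot: [3.109, 0.448, -0.0]
force: [0.2, 0.1, -1.6]
width: 0.284
```

```bash
python3 st.py
```

```text
10.25 [0.5583 0.1912 0.2086] [ 0.1766  0.1446 -1.6167] [-0.0002 -0.0124  0.0019] 0.2841583434786811 16.379550867295144 [ 3.1094  0.4475 -0.0004]
```

Request:
{"fn": "move_arm", "kwargs": {
  "series": [
    [0,0,-0.2,0,0,0],
    [0,0,-0.2,0,0,0],
    [0,0,-0.2,0,0,0],
    [0,0,-0.2,0,0,0],
    [0,0,0,0,0,0]
  ]
}}

```text
clock: 10.75
position: [0.5583, 0.1913, 0.2004]
ee_rot: [3.109, 0.448, -0.0]
force: [0.6, -0.3, -2.4]
width: 0.282
```

Request:
{"fn": "move_arm", "kwargs": {
  "series": [
    [0,0,-0.15,0,0,0],
    [0,0,-0.1,0,0,0],
    [0,0,0,0,0,0]
  ]
}}

```text
clock: 11.05
position: [0.5584, 0.1913, 0.1982]
ee_rot: [3.11, 0.447, -0.0]
force: [-0.0, -0.6, -1.8]
width: 0.28
```

```bash
python3 st.py
```

```text
11.05 [0.5584 0.1913 0.1982] [-0.0129 -0.5866 -1.7892] [ 0.0295  0.0393 -0.0204] 0.2799139765013309 16.377471013400307 [ 3.1095  0.4475 -0.0001]
```

Request:
{"fn": "move_arm", "kwargs": {
  "series": [
    [0,0,-0.05,0,0,0],
    [0,0,-0.05,0,0,0],
    [0,0,0,0,0,0]
  ]
}}

```text
clock: 11.35
position: [0.5585, 0.1913, 0.198]
ee_rot: [3.11, 0.447, 0.001]
force: [-4.2, -2.0, 5.4]
width: 0.285
```

Request:
{"fn": "move_arm", "kwargs": {
  "series": [
    [0,0,-0.05,0,0,0],
    [0,0,0,0,0,0]
  ]
}}

```text
clock: 11.55
position: [0.5584, 0.1913, 0.1979]
ee_rot: [3.11, 0.447, 0.001]
force: [-3.5, -1.0, 8.6]
width: 0.28
```

Request:
{"fn": "move_arm", "kwargs": {
  "series": [
    [0,0,0,0,0,0],
    [0,0,0,0,0,0],
    [0,0,0,0,0,0],
    [0,0,1,0,0,0],
    [0,0,1.1,0,0,0],
    [0,0,1.1,0,0,0],
    [0,0,0,0,0,0]
  ],
  "grip": 0.6
}}

```text
clock: 12.25
position: [0.5595, 0.1919, 0.2312]
ee_rot: [-3.109, -0.447, -0.006]
force: [0.9, 0.4, -0.6]
width: 0.601
```

Run:
```python
from h import *
c,K,C=cam("wrist");s=monitor.observe();p=s["position"];print(s["clock"],p,s["force"])
cv2.imwrite("pics/w4.png",c[100:360,180:460,::-1].repeat(2,0).repeat(2,1))
a=np.array([.5584,.1913]);t=np.radians(16.38);x=np.array([np.cos(t),np.sin(t)])
print("expected grip px",proj(K,C,[*(a+.05*x),.241])-[180,100],a+.05*x-p[:2])
```

```text
12.3 [0.55905651 0.19161728 0.23011296] [ 0.81776711  0.46389547 -0.50349872]
expected grip px [138.88457937  69.17959119] [0.04731412 0.01378305]
```

View pics/w4.png

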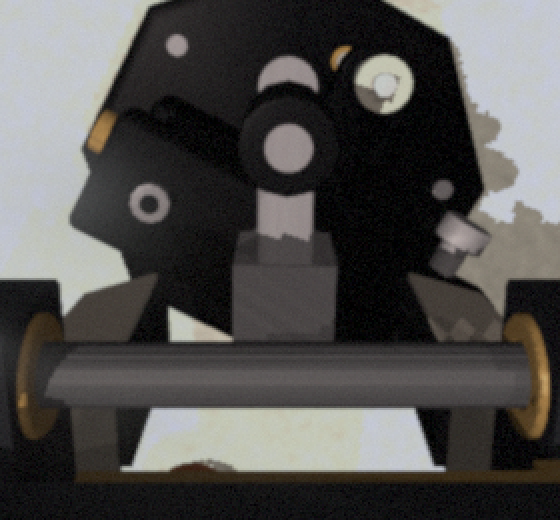

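Request:
{"fn": "move_arm", "kwargs": {
  "series": [
    [1.5,0.4,0,0,0,0],
    [1.7,0.5,0,0,0,0],
    [1.45,0.45,-0.1,0,0,0],
    [0,0,0,0,0,0],
    [0,0,0,0,0,0]
  ]
}}

```text
clock: 12.8
position: [0.6044, 0.2047, 0.2272]
ee_rot: [3.109, 0.448, -0.002]
force: [-0.4, -0.3, -0.5]
width: 0.598
```

Request:
{"fn": "move_arm", "kwargs": {
  "series": [
    [0,0,0,0,0,0],
    [0,0,0,0,0,0],
    [0,0,0,0,0,0],
    [0,0,0,0,0,0],
    [0,0,0,0,0,0],
    [0,0,0,0,0,0]
  ],
  "grip": 0,
  "force": 20
}}

```text
clock: 13.4
position: [0.6049, 0.2048, 0.2278]
ee_rot: [3.109, 0.448, 0.0]
force: [0.1, -0.3, -0.2]
width: 0.213
```

```bash
python3 st.py
python3 - <<'E'
import numpy as np
# circle rows from angle a0, step, cm
a=np.radians(16.4+np.arange(0,361,15)); P=5*np.c_[np.cos(a),np.sin(a)]
for i,d in enumerate(np.diff(P,axis=0).round(2).tolist()): print(i,d)
E
```

```text
13.4 [0.6049 0.2048 0.2278] [ 0.13   -0.2847 -0.2273] [-0.033   0.0452 -0.0063] 0.21295845379515344 16.37976630910639 [3.1095 0.4475 0.0002]
0 [-0.53, 1.19]
1 [-0.82, 1.02]
2 [-1.05, 0.77]
3 [-1.22, 0.47]
4 [-1.3, 0.14]
5 [-1.29, -0.2]
6 [-1.19, -0.53]
7 [-1.02, -0.82]
8 [-0.77, -1.05]
9 [-0.47, -1.22]
10 [-0.14, -1.3]
11 [0.2, -1.29]
12 [0.53, -1.19]
13 [0.82, -1.02]
14 [1.05, -0.77]
15 [1.22, -0.47]
16 [1.3, -0.14]
17 [1.29, 0.2]
18 [1.19, 0.53]
19 [1.02, 0.82]
20 [0.77, 1.05]
21 [0.47, 1.22]
22 [0.14, 1.3]
23 [-0.2, 1.29]
```

Request:
{"fn": "move_arm", "kwargs": {
  "series": [
    [-0.53,1.19,-0.03,0,0,0],
    [-0.82,1.02,0,0,0,0],
    [-1.05,0.77,0,0,0,0],
    [-1.22,0.47,0,0,0,0]
  ]
}}

```text
clock: 13.8
position: [0.5674, 0.2401, 0.2274]
ee_rot: [3.109, 0.449, -0.001]
force: [1.0, -5.6, 1.5]
width: 0.21
```

```bash
python3 st.py
```

```text
13.8 [0.5674 0.2401 0.2274] [ 0.9581 -5.6259  1.5045] [-1.545  -0.2329  0.0398] 0.20969936239391052 16.446193604712157 [ 3.1086  0.4492 -0.0008]
```

Request:
{"fn": "move_arm", "kwargs": {
  "series": [
    [-1.3,0.14,0,0,0,0],
    [-1.29,-0.2,0,0,0,0],
    [-1.19,-0.53,0,0,0,0],
    [-1.02,-0.82,0,0,0,0],
    [-0.77,-1.05,0,0,0,0],
    [-0.47,-1.22,0,0,0,0],
    [-0.14,-1.3,0,0,0,0],
    [0.2,-1.29,0,0,0,0]
  ]
}}

```text
clock: 14.6
position: [0.5084, 0.1777, 0.2278]
ee_rot: [-3.107, -0.449, -0.003]
force: [6.2, 3.9, -4.2]
width: 0.21
```

```bash
python3 st.py
```

```text
14.6 [0.5084 0.1777 0.2278] [ 6.1601  3.9183 -4.1528] [ 0.9073 -1.4847  0.064 ] 0.20978303879264462 -343.54856421042354 [-3.1072 -0.4492 -0.0035]
```

Request:
{"fn": "move_arm", "kwargs": {
  "series": [
    [0.55,-1.17,-0.05,0,0,0],
    [0.82,-1.01,0,0,0,0],
    [1.04,-0.76,0,0,0,0],
    [1.21,-0.46,0,0,0,0],
    [1.28,-0.13,0,0,0,0],
    [1.27,0.2,0,0,0,0],
    [1.17,0.53,0,0,0,0],
    [1.01,0.82,0,0,0,0]
  ]
}}

```text
clock: 15.4
position: [0.5933, 0.1553, 0.2275]
ee_rot: [3.109, 0.444, 0.0]
force: [-0.7, -3.5, 5.8]
width: 0.212
```

```bash
python3 st.py
```

```text
15.4 [0.5933 0.1553 0.2275] [-0.6989 -3.5342  5.8092] [-0.2998  0.2797 -0.0209] 0.21155646432521646 16.268649677500612 [3.1087 0.4443 0.0004]
```

Request:
{"fn": "move_arm", "kwargs": {
  "series": [
    [0.77,1.05,0,0,0,0],
    [0.47,1.22,0,0,0,0],
    [0.14,1.3,0,0,0,0],
    [-0.2,1.29,0,0,0,0],
    [-0.55,1.17,0,0,0,0],
    [-0.82,1.01,0,0,0,0],
    [-1.05,0.76,0,0,0,0],
    [-1.22,0.46,0,0,0,0]
  ]
}}

```text
clock: 16.2
position: [0.5677, 0.2399, 0.2273]
ee_rot: [-3.109, -0.448, -0.002]
force: [1.4, -3.9, 5.2]
width: 0.213
```

```bash
python3 st.py
```

```text
16.2 [0.5677 0.2399 0.2273] [ 1.4415 -3.9197  5.2085] [-0.8972 -0.3703  0.0554] 0.21312668907753765 -343.59939609827876 [-3.1094 -0.4481 -0.0016]
```

Request:
{"fn": "move_arm", "kwargs": {
  "series": [
    [-1.3,0.14,0,0,0,0],
    [-1.29,-0.2,0,0,0,0],
    [-1.19,-0.53,0,0,0,0],
    [-1.02,-0.82,0,0,0,0],
    [-0.77,-1.05,-0.02,0,0,0],
    [-0.47,-1.22,0,0,0,0],
    [-0.12,-1.29,0,0,0,0],
    [0.22,-1.28,0,0,0,0]
  ]
}}

```text
clock: 17.0
position: [0.508, 0.1768, 0.227]
ee_rot: [-3.108, -0.449, -0.0]
force: [3.5, 3.6, 3.4]
width: 0.218
```

Request:
{"fn": "move_arm", "kwargs": {
  "series": [
    [0.55,-1.17,0,0,0,0],
    [0.82,-1.01,0,0,0,0],
    [1.04,-0.76,0,0,0,0],
    [1.21,-0.46,0,0,0,0],
    [1.28,-0.13,0,0,0,0],
    [1.27,0.2,0,0,0,0],
    [1.17,0.53,0,0,0,0],
    [1.01,0.82,0,0,0,0]
  ]
}}

```text
clock: 17.8
position: [0.5929, 0.1547, 0.2272]
ee_rot: [3.108, 0.443, -0.001]
force: [-0.4, -2.1, 9.3]
width: 0.211
```

```bash
python3 st.py
python3 - <<'E'
import numpy as np
for st,off in ((5,0),):
    a=np.radians(16.4+np.arange(0,361,st)); P=5*np.c_[np.cos(a),np.sin(a)]
    print(np.diff(P,axis=0).round(2).tolist())
E
python3 - <<'E'
from h import *
c,K,C=cam("scene")
for d in outline_of("scene","carriage")[:1]+outline_of("scene","collar")[:1]: print(d["p"],d["rect"])
cv2.imwrite("pics/s5.png",cv2.resize(c[180:320,290:430],None,fx=4,fy=4,interpolation=2)[:,:,::-1])
E
```

```text
17.8 [0.5929 0.1547 0.2272] [-0.4239 -2.0643  9.2745] [-0.2569  0.4432  0.0167] 0.21093696214046098 16.23193857842939 [ 3.1085  0.4433 -0.0009]
[[-0.14, 0.41], [-0.18, 0.4], [-0.21, 0.38], [-0.24, 0.36], [-0.27, 0.34], [-0.3, 0.31], [-0.33, 0.29], [-0.35, 0.26], [-0.37, 0.23], [-0.39, 0.19], [-0.41, 0.16], [-0.42, 0.12], [-0.43, 0.08], [-0.43, 0.05], [-0.44, 0.01], [-0.44, -0.03], [-0.43, -0.07], [-0.42, -0.1], [-0.41, -0.14], [-0.4, -0.18], [-0.38, -0.21], [-0.36, -0.24], [-0.34, -0.27], [-0.31, -0.3], [-0.29, -0.33], [-0.26, -0.35], [-0.23, -0.37], [-0.19, -0.39], [-0.16, -0.41], [-0.12, -0.42], [-0.08, -0.43], [-0.05, -0.43], [-0.01, -0.44], [0.03, -0.44], [0.07, -0.43], [0.1, -0.42], [0.14, -0.41], [0.18, -0.4], [0.21, -0.38], [0.24, -0.36], [0.27, -0.34], [0.3, -0.31], [0.33, -0.29], [0.35, -0.26], [0.37, -0.23], [0.39, -0.19], [0.41, -0.16], [0.42, -0.12], [0.43, -0.08], [0.43, -0.05], [0.44, -0.01], [0.44, 0.03], [0.43, 0.07], [0.42, 0.1], [0.41, 0.14], [0.4, 0.18], [0.38, 0.21], [0.36, 0.24], [0.34, 0.27], [0.31, 0.3], [0.29, 0.33], [0.26, 0.35], [0.23, 0.37], [0.19, 0.39], [0.16, 0.41], [0.12, 0.42], [0.08, 0.43], [0.05, 0.43], [0.01, 0.44], [-0.03, 0.44], [-0.07, 0.43], [-0.1, 0.42]]
0.72 [322.5, 220.6, 53.3, 46.5]
0.73 [306.2, 206.2, 94.8, 102.5]
```

Request:
{"fn": "move_arm", "kwargs": {
  "series": [
    [0.77,1.05,0,0,0,0],
    [0.47,1.22,0,0,0,0],
    [0.14,1.3,0,0,0,0],
    [-0.2,1.29,0,0,0,0],
    [-0.55,1.17,0.02,0,0,0],
    [0,0,0,0,0,0]
  ]
}}

```text
clock: 18.55
position: [0.5982, 0.2191, 0.2275]
ee_rot: [-3.108, -0.451, -0.001]
force: [2.4, 2.3, 7.5]
width: 0.212
```

```bash
python3 st.py; python3 -c "
from h import *
print(monitor.observe()['joints'])"
```

```text
18.55 [0.5982 0.2191 0.2275] [2.4152 2.2725 7.5036] [ 0.4723 -0.43   -0.0369] 0.21218451989405498 -343.49890685222726 [-3.1077 -0.4506 -0.0011]
[-0.29867132  0.48008898 -0.20230524  1.55174597  0.10213805  1.1191103
 -1.80603179]
```

View pics/s5.png

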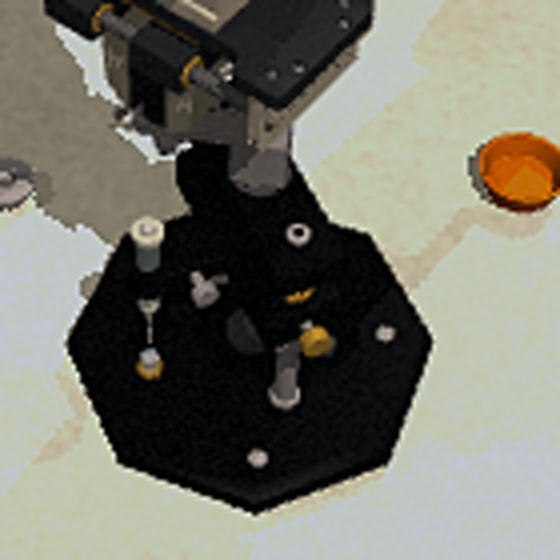

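Request:
{"fn": "move_arm", "kwargs": {
  "series": [
    [0,0,0.05,0,0,0],
    [0,0,0,0,0,0],
    [0,0,0,0,0,8.3],
    [0,0,0,0,0,8.3],
    [0,0,0,0,0,8.3],
    [0,0,0,0,0,8.3],
    [0,0,0,0,0,8.3],
    [0,0,0,0,0,8.3]
  ],
  "grip": 0.5
}}

```text
clock: 19.35
position: [0.5976, 0.2162, 0.2265]
ee_rot: [-2.627, -1.722, 0.004]
force: [0.1, -0.0, -0.4]
width: 0.5
```

Request:
{"fn": "move_arm", "kwargs": {
  "series": [
    [0,0,0,0,0,8.3],
    [0,0,0,0,0,8.3],
    [0,0,0,0,0,8.3],
    [0,0,0,0,0,8.3],
    [0,0,0,0,0,8.3],
    [0,0,0,0,0,8.3],
    [0,0,0,0,0,8.4],
    [0,0,0,0,0,0]
  ]
}}

```text
clock: 20.15
position: [0.5978, 0.2161, 0.2264]
ee_rot: [-1.463, -2.778, 0.003]
force: [0.2, -0.1, -0.6]
width: 0.496
```

```bash
python3 st.py
python3 - <<'E'
from h import *
c,K,C=cam("wrist")
for d in outline_of("wrist","crank_grip")[:2]: print(d["p"],d["rect"])
for d in outline_of("wrist","crank")[:2]: print(d["p"],d["rect"])
print(proj(K,C,(.599,.2193,.241)),proj(K,C,(.5578,.1911,.204)))
print(monitor.observe()["joints"])
cv2.imwrite("pics/w6.png",c[:,:,::-1])
E
```

```text
20.15 [0.5978 0.2161 0.2264] [ 0.1889 -0.0989 -0.6042] [-0.0411 -0.1183 -0.0117] 0.49608979183121377 -235.53040430462715 [-1.4627 -2.7784  0.0031]
0.6 [302.7, 235.9, 43.8, 74.5]
[326.45677505 285.202094  ] [223.65062749 248.72819613]
[-0.0213518   0.55067383 -0.63707961  1.52694998  0.34328851  1.17898697
 -0.12445046]
```

View pics/w6.png

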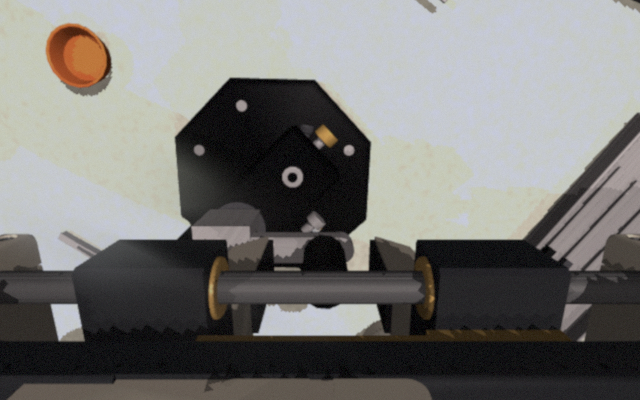

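Request:
{"fn": "move_arm", "kwargs": {
  "series": [
    [0.3,-0.2,0.1,0,0,0],
    [0,0,0,0,0,0],
    [0,0,0,0,0,0],
    [0,0,0,0,0,0],
    [0,0,0,0,0,0]
  ],
  "grip": 0,
  "force": 8
}}

```text
clock: 20.8
position: [0.6009, 0.2152, 0.2284]
ee_rot: [-1.466, -2.778, 0.001]
force: [-1.8, -0.7, 0.7]
width: 0.215
```

```bash
python3 st.py
```

```text
20.8 [0.6009 0.2152 0.2284] [-1.794  -0.7153  0.7391] [-0.2096  0.1563 -0.0395] 0.21459881924464272 -235.63043804372407 [-1.4658 -2.7784  0.0011]
```

Run:
```python
import numpy as np
a=np.radians(29.8+np.arange(0,182,3.5)); P=5.02*np.c_[np.cos(a),np.sin(a)]
D=np.diff(P,axis=0).round(2).tolist()
for i in range(0,len(D),5): print(round(29.8+3.5*i,1),D[i:i+5])
```

```text
29.8 [[-0.16, 0.26], [-0.18, 0.25], [-0.19, 0.24], [-0.21, 0.23], [-0.22, 0.21]]
47.3 [[-0.23, 0.2], [-0.24, 0.19], [-0.25, 0.17], [-0.26, 0.16], [-0.27, 0.14]]
64.8 [[-0.28, 0.12], [-0.29, 0.1], [-0.29, 0.09], [-0.3, 0.07], [-0.3, 0.05]]
82.3 [[-0.3, 0.03], [-0.31, 0.01], [-0.31, -0.01], [-0.31, -0.02], [-0.3, -0.04]]
99.8 [[-0.3, -0.06], [-0.3, -0.08], [-0.29, -0.1], [-0.28, -0.12], [-0.28, -0.13]]
117.3 [[-0.27, -0.15], [-0.26, -0.16], [-0.25, -0.18], [-0.24, -0.2], [-0.22, -0.21]]
134.8 [[-0.21, -0.22], [-0.2, -0.24], [-0.18, -0.25], [-0.17, -0.26], [-0.15, -0.27]]
152.3 [[-0.13, -0.28], [-0.12, -0.28], [-0.1, -0.29], [-0.08, -0.3], [-0.06, -0.3]]
169.8 [[-0.05, -0.3], [-0.03, -0.31], [-0.01, -0.31], [0.01, -0.31], [0.03, -0.31]]
187.3 [[0.05, -0.3], [0.07, -0.3], [0.08, -0.29], [0.1, -0.29], [0.12, -0.28]]
204.8 [[0.14, -0.27]]
```

Request:
{"fn": "move_arm", "kwargs": {
  "series": [
    [-0.16,0.26,-0.05,0,0,3.5],
    [-0.18,0.25,0,0,0,3.5],
    [-0.19,0.24,0,0,0,3.5],
    [-0.21,0.23,0,0,0,3.5],
    [-0.22,0.21,0,0,0,3.5],
    [0,0,0,0,0,0]
  ]
}}

```text
clock: 21.4
position: [0.5917, 0.2272, 0.2282]
ee_rot: [1.024, 2.969, -0.0]
force: [0.4, -2.2, 2.7]
width: 0.218
```

```bash
cat >> st.py <<'E'
yaw=2*np.arctan2(s["ee_rot"][1],s["ee_rot"][0]);t=np.array([np.cos(yaw),np.sin(yaw)]);r=np.array([t[1],-t[0]])
v=s["position"][:2]-[.5575,.191]; f=s["force"][:2]
print("tan F %.1f rad F %.1f | R %.1f tan off %.1f mm | j7 %.2f"%(f@t,f@r,1e3*(v@r),1e3*(v@t),s["joints"][6]))
E
python3 st.py
```

```text
21.4 [0.5917 0.2272 0.2282] [ 0.3832 -2.1545  2.6666] [-0.4146 -0.1111  0.0163] 0.2180613099645809 141.93693078171776 [ 1.0243  2.9694 -0.    ]
tan F -1.6 rad F -1.5 | R 49.6 tan off -4.6 mm | j7 0.13
```

Request:
{"fn": "move_arm", "kwargs": {
  "series": [
    [-0.23,0.2,0,0,0,3.5],
    [-0.24,0.19,0,0,0,3.5],
    [-0.25,0.17,0,0,0,3.5],
    [-0.26,0.16,0,0,0,3.5],
    [-0.27,0.14,0,0,0,3.5],
    [0,0,0,0,0,0]
  ]
}}

```text
clock: 22.0
position: [0.5793, 0.2359, 0.2282]
ee_rot: [0.563, 3.09, 0.001]
force: [1.2, -1.8, 1.9]
width: 0.218
```

```bash
python3 st.py
```

```text
22.0 [0.5793 0.2359 0.2282] [ 1.2177 -1.7876  1.8705] [-0.2566 -0.324  -0.0089] 0.21826240872770727 159.33880768821822 [0.5633 3.09   0.0006]
tan F -1.8 rad F -1.2 | R 49.7 tan off -4.6 mm | j7 0.38
```

Request:
{"fn": "move_arm", "kwargs": {
  "series": [
    [-0.28,0.12,0,0,0,3.5],
    [-0.29,0.1,0,0,0,3.5],
    [-0.29,0.09,0,0,0,3.5],
    [-0.3,0.07,0,0,0,3.5],
    [-0.3,0.05,0,0,0,3.5],
    [0,0,0,0,0,0]
  ]
}}

```text
clock: 22.6
position: [0.5648, 0.2405, 0.2283]
ee_rot: [0.088, 3.14, 0.001]
force: [0.7, 0.8, 2.9]
width: 0.211
```

```bash
python3 st.py
```

```text
22.6 [0.5648 0.2405 0.2283] [0.6709 0.8002 2.9222] [ 0.0488 -0.4326 -0.0146] 0.21053970172974817 176.78709750133163 [0.0881 3.1396 0.0014]
tan F -0.6 rad F 0.8 | R 49.8 tan off -4.5 mm | j7 0.63
```

Request:
{"fn": "move_arm", "kwargs": {
  "series": [
    [-0.3,0.03,0,0,0,3.5],
    [-0.31,0.01,0,0,0,3.5],
    [-0.31,-0.01,0,0,0,3.5],
    [-0.31,-0.02,0,0,0,3.5],
    [-0.3,-0.04,0,0,0,3.5],
    [0,0,0,0,0,0]
  ]
}}

```text
clock: 23.2
position: [0.5493, 0.2406, 0.2283]
ee_rot: [-0.39, 3.117, 0.002]
force: [0.9, 2.1, 3.8]
width: 0.214
```

```bash
python3 st.py
```

```text
23.2 [0.5493 0.2406 0.2283] [0.9354 2.0648 3.8036] [ 0.4553 -0.2911 -0.0117] 0.21395044423945944 194.265511862185 [-0.39    3.1165  0.0021]
tan F -1.4 rad F 1.8 | R 50.1 tan off -4.3 mm | j7 0.88
```

Request:
{"fn": "move_arm", "kwargs": {
  "series": [
    [-0.3,-0.06,0,0,0,3.5],
    [-0.3,-0.08,0,0,0,3.5],
    [-0.29,-0.1,0,0,0,3.5],
    [-0.28,-0.12,0,0,0,3.5],
    [-0.28,-0.13,0,0,0,3.5],
    [0,0,0,0,0,0]
  ]
}}

```text
clock: 23.8
position: [0.5346, 0.236, 0.2284]
ee_rot: [-0.86, 3.021, 0.003]
force: [-1.0, 3.6, 4.9]
width: 0.214
```

```bash
python3 st.py
```

```text
23.8 [0.5346 0.236  0.2284] [-1.0323  3.569   4.8956] [ 0.7808  0.0051 -0.0121] 0.21411200287472654 211.762689540961 [-0.8595  3.0211  0.0026]
tan F -1.0 rad F 3.6 | R 50.3 tan off -4.2 mm | j7 1.14
```

Request:
{"fn": "move_arm", "kwargs": {
  "series": [
    [-0.27,-0.15,0,0,0,3.5],
    [-0.26,-0.16,0,0,0,3.5],
    [-0.25,-0.18,0,0,0,3.5],
    [-0.24,-0.2,0,0,0,3.5],
    [-0.22,-0.21,0,0,0,3.5],
    [0,0,0,0,0,0]
  ]
}}

```text
clock: 24.4
position: [0.5218, 0.2271, 0.2284]
ee_rot: [-1.31, 2.855, 0.003]
force: [-2.3, 3.9, 6.2]
width: 0.214
```

```bash
python3 st.py
```

```text
24.4 [0.5218 0.2271 0.2284] [-2.3348  3.8509  6.1924] [ 0.8416  0.4205 -0.0159] 0.21439798653551606 229.27966181696598 [-1.3097  2.8554  0.0031]
tan F -1.4 rad F 4.3 | R 50.7 tan off -4.1 mm | j7 1.41
```

Request:
{"fn": "move_arm", "kwargs": {
  "series": [
    [-0.26,-0.18,0,0,0,3.5],
    [-0.2,-0.24,0,0,0,3.5],
    [-0.18,-0.25,0,0,0,3.5],
    [-0.17,-0.26,0,0,0,3.5],
    [-0.15,-0.27,0,0,0,3.5],
    [0,0,0,0,0,0]
  ]
}}

```text
clock: 25.0
position: [0.512, 0.2148, 0.2283]
ee_rot: [1.729, -2.623, -0.003]
force: [-3.2, 3.0, 7.4]
width: 0.215
```

```bash
python3 st.py
```

```text
25.0 [0.512  0.2148 0.2283] [-3.2111  2.9905  7.4192] [ 0.6951  0.5974 -0.0149] 0.21530554097892485 -113.23169724649564 [ 1.7285 -2.623  -0.0026]
tan F -1.5 rad F 4.1 | R 51.2 tan off -3.9 mm | j7 1.69
```

Request:
{"fn": "move_arm", "kwargs": {
  "series": [
    [-0.18,-0.27,0.02,0,0,3.5],
    [-0.12,-0.28,0,0,0,3.5],
    [-0.1,-0.29,0,0,0,3.5],
    [-0.08,-0.3,0,0,0,3.5],
    [-0.06,-0.3,0,0,0,3.5],
    [0,0,0,0,0,0]
  ]
}}

```text
clock: 25.6
position: [0.5066, 0.1999, 0.2283]
ee_rot: [2.107, -2.329, -0.002]
force: [-3.7, 2.3, 5.2]
width: 0.216
```

```bash
python3 st.py
```

```text
25.6 [0.5066 0.1999 0.2283] [-3.7489  2.3071  5.1731] [ 0.4676  0.6789 -0.0292] 0.2162319315502292 -95.749090812141 [ 2.1066 -2.3294 -0.0019]
tan F -1.9 rad F 4.0 | R 51.5 tan off -3.8 mm | j7 2.00
```

Request:
{"fn": "move_arm", "kwargs": {
  "series": [
    [-0.07,-0.3,0,0,0,3.5],
    [-0.03,-0.31,0,0,0,3.5],
    [-0.01,-0.31,0,0,0,3.5],
    [0.01,-0.31,0,0,0,3.5],
    [0.03,-0.31,0,0,0,3.5],
    [0,0,0,0,0,0]
  ]
}}

```text
clock: 26.2
position: [0.506, 0.1841, 0.2282]
ee_rot: [2.436, -1.982, -0.002]
force: [-3.5, 0.8, 6.3]
width: 0.214
```

```bash
python3 st.py
```

```text
26.2 [0.506  0.1841 0.2282] [-3.5287  0.7835  6.2598] [ 0.1934  0.6793 -0.008 ] 0.21409340074665525 -78.2721048843589 [ 2.4357 -1.982  -0.0016]
tan F -1.5 rad F 3.3 | R 51.8 tan off -3.7 mm | j7 2.33
```

Request:
{"fn": "move_arm", "kwargs": {
  "series": [
    [0,0,0.05,0,0,0],
    [0,0,0,0,0,0],
    [0,0,0,0,0,-8.2],
    [0,0,0,0,0,-8.2],
    [0,0,0,0,0,-8.2],
    [0,0,0,0,0,-8.2],
    [0,0,0,0,0,-8.2],
    [0,0,0,0,0,-8.2]
  ],
  "grip": 0.5
}}

```text
clock: 27.0
position: [0.5066, 0.1838, 0.2283]
ee_rot: [1.382, -2.821, 0.0]
force: [0.3, -0.3, -0.0]
width: 0.5
```

Request:
{"fn": "move_arm", "kwargs": {
  "series": [
    [0,0,0,0,0,-8.2],
    [0,0,0,0,0,-8.2],
    [0,0,0,0,0,-8.2],
    [0,0,0,0,0,-8.2],
    [0,0,0,0,0,-8.2],
    [0,0,0,0,0,-8.2],
    [0,0,0,0,0,-8.2],
    [0,0,0,0,0,-8.2]
  ]
}}

```text
clock: 27.8
position: [0.5066, 0.1838, 0.2283]
ee_rot: [-0.367, -3.12, 0.001]
force: [-0.9, 0.2, -0.5]
width: 0.501
```

Request:
{"fn": "move_arm", "kwargs": {
  "series": [
    [0,0,0,0,0,-8.2],
    [0,0,0,0,0,-8.2],
    [0,0,0,0,0,-8.2],
    [0,0,0,0,0,-8.2],
    [0,0,0,0,0,-8.2],
    [0,0,0,0,0,-8.2],
    [0,0,0,0,0,-8.2],
    [0,0,0,0,0,-8.2]
  ]
}}

```text
clock: 28.6
position: [0.5065, 0.1839, 0.2283]
ee_rot: [-1.998, -2.424, 0.001]
force: [-0.1, 0.9, 0.1]
width: 0.501
```

```bash
python3 st.py
```

```text
28.6 [0.5065 0.1839 0.2283] [-0.0792  0.8788  0.056 ] [ 0.0038 -0.1572 -0.0284] 0.5008636312293082 -258.9986766754949 [-1.9982 -2.424   0.001 ]
tan F 0.9 rad F 0.1 | R -51.4 tan off 2.7 mm | j7 -0.44
```

Request:
{"fn": "move_arm", "kwargs": {
  "series": [
    [-0.04,0,0,0,0,0],
    [0,0,0,0,0,0],
    [0,0,0,0,0,0],
    [0,0,0,0,0,0],
    [0,0,-0.05,0,0,0],
    [0,0,0,0,0,0]
  ],
  "grip": 0,
  "force": 8
}}

```text
clock: 29.2
position: [0.5062, 0.1842, 0.2284]
ee_rot: [1.988, 2.433, 0.0]
force: [-2.4, -0.7, 4.5]
width: 0.214
```

```bash
python3 st.py
python3 - <<'E'
import numpy as np
a=np.radians(187.3+np.arange(0,192,3.5)); P=5.02*np.c_[np.cos(a),np.sin(a)]
D=np.diff(P,axis=0).round(2).tolist()
for i in range(0,len(D),5): print(round(187.3+3.5*i,1),D[i:i+5])
E
```

```text
29.2 [0.5062 0.1842 0.2284] [-2.4047 -0.747   4.523 ] [-0.1315  0.2526 -0.0216] 0.2140770315652609 101.50515636505747 [1.9875 2.4329 0.0003]
tan F -0.3 rad F -2.5 | R -51.6 tan off 3.6 mm | j7 -0.43
187.3 [[0.05, -0.3], [0.07, -0.3], [0.08, -0.29], [0.1, -0.29], [0.12, -0.28]]
204.8 [[0.14, -0.27], [0.15, -0.27], [0.17, -0.26], [0.18, -0.24], [0.2, -0.23]]
222.3 [[0.21, -0.22], [0.23, -0.21], [0.24, -0.19], [0.25, -0.18], [0.26, -0.16]]
239.8 [[0.27, -0.15], [0.28, -0.13], [0.29, -0.11], [0.29, -0.09], [0.3, -0.08]]
257.3 [[0.3, -0.06], [0.3, -0.04], [0.31, -0.02], [0.31, -0.0], [0.31, 0.02]]
274.8 [[0.3, 0.03], [0.3, 0.05], [0.3, 0.07], [0.29, 0.09], [0.29, 0.11]]
292.3 [[0.28, 0.12], [0.27, 0.14], [0.26, 0.16], [0.25, 0.17], [0.24, 0.19]]
309.8 [[0.23, 0.2], [0.22, 0.22], [0.2, 0.23], [0.19, 0.24], [0.17, 0.25]]
327.3 [[0.16, 0.26], [0.14, 0.27], [0.12, 0.28], [0.11, 0.29], [0.09, 0.29]]
344.8 [[0.07, 0.3], [0.05, 0.3], [0.03, 0.3], [0.02, 0.31], [-0.0, 0.31]]
362.3 [[-0.02, 0.31], [-0.04, 0.3], [-0.06, 0.3], [-0.08, 0.3]]
```

Request:
{"fn": "move_arm", "kwargs": {
  "series": [
    [0.04,-0.3,0,0,0,3.5],
    [0.07,-0.3,0,0,0,3.5],
    [0.08,-0.29,0,0,0,3.5],
    [0.1,-0.29,0,0,0,3.5],
    [0.12,-0.28,0,0,0,3.5],
    [0,0,0,0,0,0]
  ]
}}

```text
clock: 29.8
position: [0.5103, 0.1694, 0.2283]
ee_rot: [-1.594, -2.707, -0.0]
force: [-3.6, -0.9, 5.6]
width: 0.212
```

```bash
python3 st.py
```

```text
29.8 [0.5103 0.1694 0.2283] [-3.6017 -0.8556  5.6133] [-0.0126  0.4195 -0.018 ] 0.2117128530953966 -240.96222274377342 [-1.5935 -2.7073 -0.0002]
tan F 1.0 rad F -3.6 | R -51.8 tan off 4.0 mm | j7 -0.12
```

Request:
{"fn": "move_arm", "kwargs": {
  "series": [
    [0.12,-0.28,0,0,0,3.5],
    [0.15,-0.27,0,0,0,3.5],
    [0.17,-0.26,0,0,0,3.5],
    [0.18,-0.24,0,0,0,3.5],
    [0.2,-0.23,0,0,0,3.5],
    [0,0,0,0,0,0]
  ]
}}

```text
clock: 30.4
position: [0.5187, 0.1565, 0.2283]
ee_rot: [1.164, 2.918, 0.0]
force: [-2.5, -1.0, 6.3]
width: 0.212
```

```bash
python3 st.py
```

```text
30.4 [0.5187 0.1565 0.2283] [-2.494  -0.9564  6.2568] [-0.047   0.3347 -0.016 ] 0.21154907439578982 136.49784350797162 [1.1642 2.9178 0.    ]
tan F 1.2 rad F -2.4 | R -51.8 tan off 4.4 mm | j7 0.18
```

Request:
{"fn": "move_arm", "kwargs": {
  "series": [
    [0.21,-0.22,0,0,0,3.5],
    [0.23,-0.21,0,0,0,3.5],
    [0.24,-0.19,0,0,0,3.5],
    [0.25,-0.18,0,0,0,3.5],
    [0.26,-0.16,0,0,0,3.5],
    [0,0,0,0,0,0]
  ]
}}

```text
clock: 31.0
position: [0.5307, 0.1466, 0.2283]
ee_rot: [0.707, 3.061, -0.0]
force: [-2.0, -1.7, 6.9]
width: 0.218
```

```bash
python3 st.py
```

```text
31.0 [0.5307 0.1466 0.2283] [-1.9528 -1.7115  6.8868] [-0.3393  0.2879 -0.0085] 0.21756182591584577 153.982052856027 [ 0.7071  3.0608 -0.0005]
tan F 1.0 rad F -2.4 | R -51.6 tan off 4.6 mm | j7 0.48
```

Request:
{"fn": "move_arm", "kwargs": {
  "series": [
    [0.27,-0.16,0,0,0,3.5],
    [0.28,-0.13,0,0,0,3.5],
    [0.29,-0.11,0,0,0,3.5],
    [0.29,-0.09,0,0,0,3.5],
    [0.3,-0.08,0,0,0,3.5],
    [0,0,0,0,0,0]
  ]
}}

```text
clock: 31.6
position: [0.5452, 0.1409, 0.2283]
ee_rot: [0.233, 3.132, -0.001]
force: [-2.3, -2.2, 6.6]
width: 0.215
```

```bash
python3 st.py
```

```text
31.6 [0.5452 0.1409 0.2283] [-2.2953 -2.2179  6.5601] [-0.2819  0.1878  0.0014] 0.2147148468330518 171.47901486094827 [ 0.2334  3.1325 -0.0005]
tan F 1.9 rad F -2.5 | R -51.4 tan off 4.7 mm | j7 0.77
```

~965° wound so far, and the tangential force is still only the screw's drag.

Request:
{"fn": "move_arm", "kwargs": {
  "series": [
    [0.3,-0.06,0,0,0,3.5],
    [0.3,-0.04,0,0,0,3.5],
    [0.31,-0.02,0,0,0,3.5],
    [0.31,0,0,0,0,3.5],
    [0.31,0.02,0,0,0,3.5],
    [0,0,0,0,0,0]
  ]
}}

```text
clock: 32.2
position: [0.5607, 0.1398, 0.2283]
ee_rot: [-0.246, 3.131, -0.001]
force: [-1.6, -1.6, 4.9]
width: 0.217
```

```bash
python3 st.py
```

```text
32.2 [0.5607 0.1398 0.2283] [-1.6167 -1.6192  4.8889] [-0.399  0.082 -0.015] 0.21690563211458372 188.96968151717076 [-0.2456  3.1314 -0.0008]
tan F 1.8 rad F -1.3 | R -51.1 tan off 4.8 mm | j7 1.04
```

Request:
{"fn": "move_arm", "kwargs": {
  "series": [
    [0.3,0.03,0,0,0,3.5],
    [0.3,0.05,0,0,0,3.5],
    [0.3,0.07,0,0,0,3.5],
    [0.29,0.09,0,0,0,3.5],
    [0.29,0.11,0,0,0,3.5],
    [0,0,0,0,0,0]
  ]
}}

```text
clock: 32.8
position: [0.5756, 0.1435, 0.2283]
ee_rot: [-0.719, 3.057, -0.001]
force: [0.0, -3.1, 5.7]
width: 0.213
```

```bash
python3 st.py
```

```text
32.8 [0.5756 0.1435 0.2283] [ 0.0108 -3.1306  5.6956] [-0.2916 -0.0569 -0.0229] 0.21331734574472305 206.4656921265113 [-0.719   3.0575 -0.0008]
tan F 1.4 rad F -2.8 | R -50.6 tan off 5.0 mm | j7 1.31
```

Request:
{"fn": "move_arm", "kwargs": {
  "series": [
    [0.28,0.12,0,0,0,3.5],
    [0.27,0.14,0,0,0,3.5],
    [0.26,0.16,0,0,0,3.5],
    [0.25,0.17,0,0,0,3.5],
    [0.24,0.19,0,0,0,3.5],
    [0,0,0,0,0,0]
  ]
}}

```text
clock: 33.4
position: [0.5885, 0.1512, 0.2283]
ee_rot: [-1.176, 2.913, -0.001]
force: [-0.7, -2.7, 6.4]
width: 0.216
```

```bash
python3 st.py
```

```text
33.4 [0.5885 0.1512 0.2283] [-0.6529 -2.7084  6.3821] [-0.4125  0.1131 -0.0338] 0.21586916025722602 223.96126328634696 [-1.1757  2.9129 -0.0012]
tan F 2.4 rad F -1.5 | R -50.2 tan off 5.3 mm | j7 1.58
```

Request:
{"fn": "move_arm", "kwargs": {
  "series": [
    [0.23,0.2,0,0,0,3.5],
    [0.22,0.22,0,0,0,3.5],
    [0.2,0.23,0,0,0,3.5],
    [0.19,0.24,0,0,0,3.5],
    [0.17,0.25,0,0,0,3.5],
    [0,0,0,0,0,0]
  ]
}}

```text
clock: 34.0
position: [0.597, 0.1616, 0.2271]
ee_rot: [1.603, -2.697, 0.002]
force: [-4.8, -5.6, 2.3]
width: 0.214
```

```bash
python3 st.py
```

```text
34.0 [0.597  0.1616 0.2271] [-4.8211 -5.5533  2.321 ] [-0.9071  1.1188  0.0345] 0.2138742640642902 -118.52766271951653 [ 1.6034 -2.6965  0.0015]
tan F 7.2 rad F 1.6 | R -48.8 tan off 7.0 mm | j7 1.83
```

Tangential force jumped from 2 N to 7 N and the tool lags by about 2 mm, so this looks like the stop. One small nudge should confirm it.

Request:
{"fn": "move_arm", "kwargs": {
  "series": [
    [0.08,0.13,0,0,0,1.5],
    [0,0,0,0,0,0],
    [0,0,0,0,0,0]
  ]
}}

```text
clock: 34.3
position: [0.5975, 0.1627, 0.2272]
ee_rot: [1.636, -2.677, 0.002]
force: [-6.2, -5.3, 3.7]
width: 0.216
```

```bash
python3 st.py
```

```text
34.3 [0.5975 0.1627 0.2272] [-6.1798 -5.3056  3.7134] [-0.8837  1.2735 -0.047 ] 0.21565414975531652 -117.15023006442505 [ 1.6355 -2.6768  0.0015]
tan F 7.5 rad F 3.1 | R -48.5 tan off 6.9 mm | j7 1.85
```

Request:
{"fn": "move_arm", "kwargs": {
  "series": [
    [0,0,0.03,0,0,0],
    [0,0,0,0,0,0],
    [0,0,0,0,0,0],
    [0,0,1,0,0,0],
    [0,0,2,0,0,0],
    [0,0,3,0,0,0],
    [0,0,3,0,0,0],
    [0,0,2,0,0,0]
  ],
  "grip": 0.5
}}

```text
clock: 35.1
position: [0.599, 0.1652, 0.3416]
ee_rot: [-1.64, 2.676, -0.0]
force: [0.4, 1.0, -0.2]
width: 0.504
```

Request:
{"fn": "move_arm", "kwargs": {
  "series": [
    [-2.5,-3,1,0,0,0],
    [-2.5,-3,1,0,0,0],
    [-2.5,-3,0,0,0,0],
    [-2,-2,0,0,0,0],
    [0,0,0,0,0,0],
    [0,0,0,0,0,0]
  ]
}}

```text
clock: 35.7
position: [0.5039, 0.0542, 0.3594]
ee_rot: [-1.638, 2.679, -0.002]
force: [1.2, 1.0, 0.9]
width: 0.498
```

```bash
python3 st.py
python3 - <<'E'
from fit import *
for n in ["wrist","top","scene"]:
    c,K,C=cam(n)
    a=proj(K,C,(.557,.191,.19));print(n,a)
    cv2.imwrite(f"pics/f_{n}.png",c[:,:,::-1])
    for d in outline_of(n,"crank"):
        q=np.array(d["rect"]);print(round(d["p"],2),q)
        if np.hypot(*(q[:2]+q[2:]/2-a))<40:
            for z0 in (.165,.174,.18): print(z0,*fit(K,C,d["mask"].astype(np.float32),(.557,.191,np.radians(-30)),z0))
E
```

```text
35.7 [0.5039 0.0542 0.3594] [1.1843 1.0388 0.9282] [ 0.2106 -0.0131  0.0484] 0.4976201960670651 242.8930182191697 [-1.6384  2.6792 -0.0019]
tan F -1.5 rad F -0.6 | R -14.6 tan off 146.2 mm | j7 2.13
wrist [337.67660963 331.89740889]
0.83 [272.5 305.5  84.3  29.3]
0.165 [ 0.55934641  0.19100498 -0.83384588] 1018.25 1804.0
0.174 [ 0.5565167   0.18633976 -0.84578844] 1080.5625 1804.0
0.18 [ 0.55489084  0.18300236 -0.85779187] 1140.3125 1804.0
0.79 [88.4  1.3 40.8 14.4]
top [280.00841194 196.92429858]
0.68 [439.7 168.1  22.8  24.7]
0.53 [247.6 170.8  73.6  75.6]
0.165 [ 0.51879618  0.24245371 -0.30567298] 3094.5625 3442.0
0.174 [ 0.51788567  0.24257033 -0.33967837] 3088.0 3442.0
0.18 [ 0.55968834  0.2300416  -1.04111469] 3090.25 3442.0
0.52 [273.2 177.7  32.3  31.4]
0.165 [ 0.55682769  0.19081651 -0.88859577] 31.8125 337.0
0.174 [ 0.55496332  0.18995205 -0.8835164 ] 30.1875 337.0
0.18 [ 0.55373614  0.1895101  -0.88280078] 31.375 337.0
scene [355.00849482 216.37104142]
0.86 [323.5 188.5  39.5  39.2]
0.165 [ 0.55181958  0.1822291  -0.8734325 ] 53.375 624.0
0.174 [ 0.55658983  0.18811486 -0.86285504] 54.6875 624.0
0.18 [ 0.55979636  0.19211772 -0.86131117] 60.0 624.0
0.79 [269.  136.8  31.7  27. ]
0.76 [225.  141.7  16.2  35.3]
```

Request:
{"fn": "move_arm", "kwargs": {
  "series": [
    [1.3,3.4,-0.5,0,0,0],
    [1.3,3.4,-0.5,0,0,0],
    [1.3,3.4,-1,0,0,0],
    [1.3,3.4,-1,0,0,0],
    [0,0,0,0,0,0],
    [0,0,0,0,0,0]
  ]
}}

```text
clock: 36.6
position: [0.5554, 0.1921, 0.3278]
ee_rot: [1.644, -2.676, -0.002]
force: [0.7, -0.9, 0.4]
width: 0.502
```

```bash
python3 st.py
python3 - <<'E'
from fit import *
c,K,C=cam("wrist")
a=proj(K,C,(.557,.191,.2));print(a)
v=c.copy()
for d in outline_of("wrist","crank"):
    q=np.array(d["rect"]);print(round(d["p"],2),q)
    if np.hypot(*(q[:2]+q[2:]/2-a))<70:
        for z0 in (.170,.174,.178):
            p,e,n=fit(K,C,d["mask"].astype(np.float32),(.557,.191,np.radians(-46)),z0); print(z0,p,np.degrees(p[2]),e,n)
            if z0==.174:
                cs,_=cv2.findContours((sil(K,C,p,z0)>.5).astype(np.uint8),0,1);cv2.drawContours(v,cs,-1,(255,0,0),1)
u,w=a.round().astype(int);u0=max(u-70,0);w0=max(w-100,0)
g=np.hstack([x[w0:w0+150,u0:u0+133] for x in (c,v)])
cv2.imwrite("pics/f1.png",cv2.resize(g,None,fx=3,fy=3,interpolation=2)[:,:,::-1])
E
```

```text
36.6 [0.5554 0.1921 0.3278] [ 0.6985 -0.9482  0.4429] [ 0.1388 -0.1111 -0.0152] 0.5020487001421786 -116.84812463947782 [ 1.6445 -2.6756 -0.0019]
tan F 0.5 rad F -1.1 | R 2.4 tan off 0.0 mm | j7 1.85
[320.10143976 201.23989833]
0.98 [230.7 158.3 113.   62.5]
0.17 [ 0.55809852  0.18940524 -0.87931876] -50.38125369156257 227.5 3269.0
0.174 [ 0.55720836  0.18906017 -0.88179702] -50.523247592702305 205.0 3269.0
0.178 [ 0.5569111   0.18830764 -0.88619051] -50.774976291667386 231.0625 3269.0
```

View pics/f1.png

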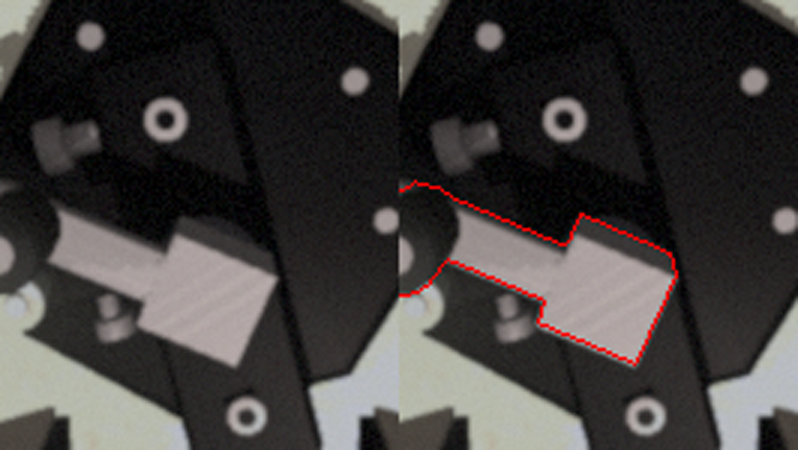

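Request:
{"fn": "move_arm", "kwargs": {
  "series": [
    [1,-1.4,0,0,0,-7.9],
    [1,-1.4,0,0,0,-7.9],
    [1,-1.5,0,0,0,-7.9],
    [0,0,-2,0,0,0],
    [0,0,-3,0,0,0],
    [0,0,-3,0,0,0],
    [0,0,-1.9,0,0,0],
    [0,0,0,0,0,0]
  ]
}}

```text
clock: 37.5
position: [0.5848, 0.1449, 0.2273]
ee_rot: [1.051, -2.956, 0.001]
force: [-1.2, -0.1, -0.4]
width: 0.496
```

Request:
{"fn": "move_arm", "kwargs": {
  "series": [
    [0,0,0,0,0,0],
    [0,0,0,0,0,0],
    [0,0,0,0,0,0],
    [0,0,0,0,0,0],
    [0,0,-0.05,0,0,0],
    [0,0,0,0,0,0]
  ],
  "grip": 0,
  "force": 10
}}

```text
clock: 38.1
position: [0.5862, 0.1478, 0.2299]
ee_rot: [-1.055, 2.957, -0.0]
force: [0.2, -0.5, 5.7]
width: 0.219
```

```bash
python3 st.py
```

```text
38.1 [0.5862 0.1478 0.2299] [ 0.2405 -0.5197  5.7426] [ 0.1603  0.0532 -0.0064] 0.21894094766916886 219.27116384466154 [-1.0551  2.9573 -0.    ]
tan F 0.1 rad F -0.6 | R -51.6 tan off 5.1 mm | j7 1.51
```

Request:
{"fn": "move_arm", "kwargs": {
  "series": [
    [0.15,0.13,0,0,0,2.3],
    [0.15,0.13,0,0,0,2.3],
    [0.14,0.14,0,0,0,2.3],
    [0,0,0,0,0,0]
  ]
}}

```text
clock: 38.5
position: [0.5904, 0.1512, 0.2297]
ee_rot: [-1.233, 2.889, -0.001]
force: [-1.4, -3.4, 7.6]
width: 0.218
```

```bash
python3 st.py
```

```text
38.5 [0.5904 0.1512 0.2297] [-1.4246 -3.4224  7.5713] [-0.3288  0.5288 -0.0277] 0.2176918433504479 226.23549944486717 [-1.2334  2.8891 -0.0014]
tan F 3.5 rad F -1.3 | R -51.3 tan off 6.0 mm | j7 1.61
```

Request:
{"fn": "move_arm", "kwargs": {
  "series": [
    [0.14,0.14,0,0,0,2.3],
    [0.13,0.15,0,0,0,2.3],
    [0,0,0,0,0,0]
  ]
}}

```text
clock: 38.8
position: [0.5929, 0.1534, 0.2296]
ee_rot: [1.347, -2.837, 0.003]
force: [-2.9, -5.4, 9.3]
width: 0.22
```

```bash
python3 st.py
```

```text
38.8 [0.5929 0.1534 0.2296] [-2.8961 -5.4258  9.2859] [-0.7689  0.7944 -0.0197] 0.2199522135502917 -129.18978668446059 [ 1.3474 -2.837   0.0026]
tan F 6.0 rad F -1.2 | R -51.2 tan off 6.8 mm | j7 1.68
```

Request:
{"fn": "move_arm", "kwargs": {
  "series": [
    [0.12,0.15,0,0,0,2.3],
    [0.12,0.16,0,0,0,2.3],
    [0,0,0,0,0,0]
  ]
}}

```text
clock: 39.1
position: [0.5951, 0.1558, 0.2294]
ee_rot: [1.459, -2.78, 0.004]
force: [-3.6, -7.4, 9.0]
width: 0.222
```

```bash
python3 st.py
python3 - <<'E'
from h import *
# crank arm/grip from the fixed cameras while held
c,K,C=cam("scene")
cv2.imwrite("pics/held.png",c[:,:,::-1])
for d in outline_of("scene","crank_grip")[:3]: print(d["p"],d["rect"])
E
```

```text
39.1 [0.5951 0.1558 0.2294] [-3.6292 -7.3533  8.9943] [-1.1267  0.9849  0.0199] 0.22190630672744077 -124.6128561134865 [ 1.4591 -2.7799  0.0036]
tan F 8.1 rad F -1.2 | R -50.9 tan off 7.6 mm | j7 1.74
0.52 [324.2, 195.6, 10.6, 17.2]
0.47 [272.5, 140.6, 8.2, 12.3]
```

Request:
{"fn": "move_arm", "kwargs": {
  "series": [
    [0,0,0,0,0,0],
    [0,0,0,0,0,0],
    [0,0,0,0,0,0],
    [0,0,1,0,0,0],
    [0,0,2,0,0,0],
    [0,0,3,0,0,0],
    [0,0,3,0,0,0],
    [0,0,1,0,0,0]
  ],
  "grip": 0.5
}}

```text
clock: 40.0
position: [0.5959, 0.1587, 0.3329]
ee_rot: [-1.458, 2.777, 0.0]
force: [0.0, 0.6, 0.1]
width: 0.497
```

Request:
{"fn": "move_arm", "kwargs": {
  "series": [
    [-1.3,1.2,0,0,0,0],
    [-1.3,1.2,0,0,0,0],
    [-1.3,1.2,0,0,0,0],
    [0,0,0,0,0,0],
    [0,0,0,0,0,0]
  ]
}}

```text
clock: 40.5
position: [0.5554, 0.1939, 0.3285]
ee_rot: [1.462, -2.78, 0.001]
force: [1.1, -0.2, -0.4]
width: 0.502
```

```bash
python3 st.py
python3 - <<'E'
from fit import *
c,K,C=cam("wrist")
cv2.imwrite("pics/f2.png",c[:,:,::-1])
a=proj(K,C,(.557,.191,.2))
for d in outline_of("wrist","crank"):
    q=np.array(d["rect"]);print(round(d["p"],2),q)
    if np.hypot(*(q[:2]+q[2:]/2-a))<80:
        for z0 in (.170,.174,.178):
            p,e,n=fit(K,C,d["mask"].astype(np.float32),(.557,.191,np.radians(-46)),z0); print(z0,p,np.degrees(p[2]),e,n)
E
```

```text
40.5 [0.5554 0.1939 0.3285] [ 1.0736 -0.1681 -0.411 ] [ 0.2066 -0.0912  0.0137] 0.50164255689064 -124.52174471200965 [ 1.4619 -2.7799  0.001 ]
tan F -0.5 rad F -1.0 | R 3.4 tan off -1.2 mm | j7 1.73
0.68 [227.  166.5 114.8  52.7]
0.17 [ 0.55789282  0.18975951 -0.89797017] -51.44990104771245 225.0 3123.0
0.174 [ 0.55713535  0.18915911 -0.90233514] -51.69999535325772 235.25 3123.0
0.178 [ 0.55649237  0.1884724  -0.90126779] -51.638840629614116 286.0625 3123.0
```

Request:
{"fn": "move_arm", "kwargs": {
  "series": [
    [-2,-3,2,0,0,0],
    [-2,-3,2,0,0,0],
    [-2,-3,1,0,0,0],
    [-2,-3,0,0,0,0],
    [0,0,0,0,0,0],
    [0,0,0,0,0,0]
  ]
}}

```text
clock: 41.2
position: [0.4765, 0.072, 0.379]
ee_rot: [-1.455, 2.784, -0.001]
force: [-0.6, -0.8, -0.5]
width: 0.496
```

Run:
```python
from h import *
c,K,C=cam("scene"); cv2.imwrite("pics/end.png",cv2.resize(c[120:320,160:480],None,fx=2.5,fy=2.5,interpolation=2)[:,:,::-1])
print(monitor.observe()["clock"],monitor.observe()["force"])
```

```text
41.25 [-0.0375453   1.10152228  0.15532819]
```

View pics/end.png

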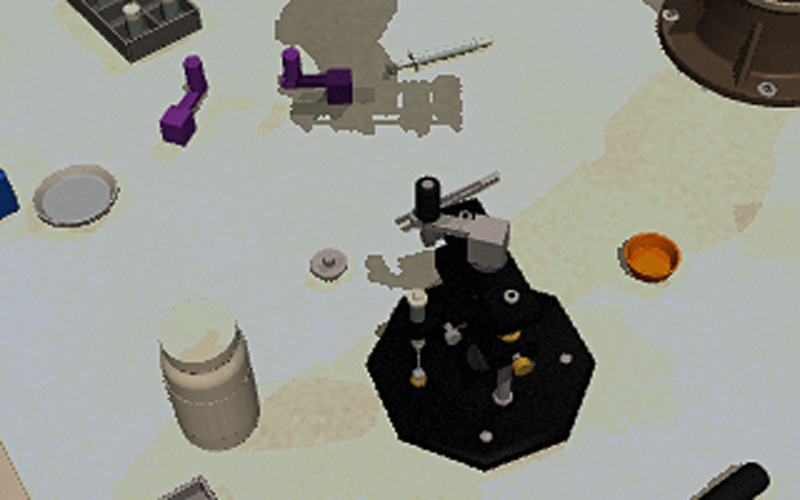

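The crank sits level on the shaft: head at crop (490,240), grip at (427,200). Everything else on the bench is where it was, and the carriage has come down. I'm handing in now.

```bash
python3 -c "
from cell import workorder
print(workorder.sign_off())"
```

```text
the job is handed in; nothing more can be done
None
```

The crank is on the square and wound down to the stop, and the job was handed in at about 41 s of the 72 s allowed; no verdict was reported.

- **Fitting:** I picked up the steel crank with the black grip, not the purple look-alikes. It went onto the square with no resistance and came home on the shoulder at the expected height, with 8.6 N of downward press.
- **Winding:** I wound it anticlockwise about 2.8 turns. The last turn was done in small steps with a light grip that slips before it can force the screw. Tangential force stayed around 1–2.5 N, which is the screw's drag, then rose to about 7.5 N at the stop.
- **Stop check:** I gripped the crank again and pushed once more, to about 8 N. The crank did not turn further: it read −50.5° before and −51.7° after, which is within the noise.
- **Seating check:** A model fit to the wrist image matched the crank best at the seated height (174 mm) after winding. After the second push the best fit was 170 mm, but the fit only resolves a few millimetres. The last picture shows it level on the shaft, with the other things where they were.

**Where checks disagreed:** the stop angle worked out from the tool pose (about −42°) differed from the camera's by 7–8°. I put this down to slip in the pads, and it led me to do the second push. At one early point in the winding the wrist read a 4 N upward pull on the crank. I pressed lightly down from then on. I also could not see directly that the carriage was touching the collar; that rests on the feel of the stop.

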